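# Clear the heel fixture and press a heel block into its corner

## Robot

A 7-joint arm with a two-finger parallel gripper is mounted at the origin on the work surface. World frame = base frame: x ahead of the robot, y to its left, z up, the work surface at z = 0. Lengths are in m, angles in rad, forces in N, time in s.
With the tool pointing down it reaches from about 0.4 to 0.9 m from the base axis. Payload 5.6 kg.
Tool frame: the origin (TCP) lies between the finger pads; the fingertips stand 19 mm ahead of it and the grasp point (between the pads) is the TCP; y points along the fingers, z is the direction in which the jaws open and shut, and the axes are right-handed (so a half turn about y gives the same grasp; the last joint's range is limited). The gripper opens to 92 mm and grips with 3 to 60 N. Pads are 20 mm wide; open, the fingers measure 128 mm over their backs; the gripper's body (75 mm by 189 mm) begins 69 mm behind the grasp point.
Start: joints at [1.281, 0.468, -0.012, 1.603, 0.006, 1.071, -0.056], TCP at [0.159, -0.63, 0.211] pointing down, gripper open.
Joint ranges: [-2.53, 2.53], [-0.31, 2.02], [-1.57, 1.55], [0.28, 2.44], [-1.29, 4.43], [0.15, 1.84], [-2.92, 2.92]. Speed limits (rad/s): [2.57, 2.57, 3.14, 3.14, 3.14, 3.14, 3.14].

## Interface

Orientations are given as a 3x3 rotation matrix whose columns are the frame's x, y, z axes.
In Python, from plant import observe, vision, workorder gives the robot as it stands.
- The arm moves only by the shell command python3 -m handwheel 'ROWS' [FORCE]. ROWS is JSON, a list of rows, each a list of 7 numbers: the shift along the world's x, y, z in m, then the turn, a rotation vector about the world's x, y, z in degrees, then the closure, from 0 (fully open) to 1 (shut). In form: [[tx, ty, tz, rx, ry, rz, claw], ...]. A call has 1 to 10 rows; each row shifts and turns the commanded pose from where the row before left it; what a row does not reach is not made up. A row lasts 1/12 s, in which the tool goes at most 41.7 mm and 7.16 degrees, less where a joint would pass 70% of its speed; a pose out of reach is approached as far as the arm can. A call with a gripper value outside its range is refused whole. The fingers move at their own pace and stop on an object; FORCE is the grip in N (left out, the last holds). Time passes only in rows, so rows that do not move let the fingers close. It gives the time, the measured TCP pose, the force and the opening at its end, in the units of the state.
- observe(): the state, without advancing time (a new reading comes with each control period).
- vision.capture(name): name is "scene" or "top" or "wrist"; returns (picture, depth): 420x560x3 uint8, red, green, blue; 420x560 float32, m along the optical axis (not along the pixel's ray), 0 where there is no reading.
- vision.get_calibration(name): a dict with "fovy" (degrees; the focal length in pixels is half the picture's height over the tangent of half this angle, whatever the lens; pixels are square), "cx", "cy" (the principal point, pixels), "extrinsics" (4x4, takes a point from camera to world coordinates); the wrist camera has in their place "mount" (4x4, takes a point from camera to tool coordinates, whose origin is the TCP and whose axes are the tool frame's). Camera axes: x right, y down, z forward; pixel columns grow to the right and rows downward; lengths in m; the calibration is good to about 2 mm. A picture is of the moment at which its call begins: read the wrist's pose just before it. get_calibration takes no time and is no camera call.
- workorder.sign_off(): hands the job in, once; it reports no verdict.
The state is a dict: "clock": time; "joint_positions": joint angles; "qvel": joint speeds; "effort": joint torques, N m; "eef_pos": TCP position; "orientation": TCP orientation; "contact_force": force on the tool from outside, world axes, zero at the start; "torque": the same for the moment, N m; "grip_width": opening from 0.0 (shut) to 1.0 (fully open).
Only numpy, scipy, OpenCV 4.12 (cv2) and the standard library are available. Lean on these libraries where they do the work, as an engineer would, in place of code of your own. Each camera call takes 0.05 s, during which the arm holds its last target.

## Task

Take the wooden scraper block by its grip and sweep the three loose offcuts off the metal plate with it (not with the fingers), then lay the scraper aside on the bench, clear of the plate. Then set the heel block upright on the plate and press it firmly into the corner, its flat front face flush against the back stop and a straight side flush against the side stop at the same time, and finish while still holding it there, pressed against both stops. Leave the other things on the bench where they are.

Things in the scene. Friction and masses are not known exactly. Their poses are not given: they have to be found in the camera images.
- plate: Fixed metal plate on the bench, 160 (its x) x 170 (y) x 20 mm thick; origin at the centre of its underside, z up. Low stops (14 mm high) stand on it along its +x edge (back stop, inner face at x = +65 mm) and its +y edge (side stop, inner face at y = +70 mm), meeting in a square inside corner. The -x edge (nearest the robot) and the -y edge are open. Place and yaw vary
- stop_back: The back stop of the plate: rigid fixed metal bar 15 x 170 x 14 mm high along the plate's +x edge; origin at the centre of its underside (on the plate's top face), axes as the plate's. Its working face looks to the plate's -x
- stop_side: The side stop of the plate: rigid fixed metal bar 145 x 15 x 14 mm high along the plate's +y edge; origin at the centre of its underside (on the plate's top face), axes as the plate's. Its working face looks to the plate's -y
- scraper_center (a point): Centre (half-way up, 33 mm above its foot) of the loose wooden scraper block, about 160 g, 66 mm high, standing on the bench: a straight foot bar 30 (its x) x 130 (y) x 24 mm high, on it a central upright grip 22 (x) x 70 (y) x 42 mm high; z up, same fore and aft. It and the heel block may swap places, left or right of the plate
- heel_center (a point): Centre (half-way up, 23 mm above its underside) of the loose heel block, layered brown, about 120 g, 46 mm high, upright on the bench. D-shaped from above: 70 mm long (its x), 50 mm wide (y); flat front face at x = +35 mm, flat parallel sides at y = +-25 mm from x = -10 to +35 mm, half-round back (radius 25 mm) ending at x = -35 mm
- heel_breast (a point): Centre of the heel block's flat front face (50 mm wide, 46 mm high), half-way up; axes as the heel block's, x pointing out of the face
- chip0_center (a point): Centre (half-way up) of a loose offcut, black rubber, 28 x 16 x 14 mm high, about 11 g, lying on the plate. z up at the start; on the plate its nearest face is at least 35 mm from the back stop
- chip1_center (a point): Centre (half-way up) of a loose offcut, brown, 24 x 18 x 12 mm high, about 11 g, lying on the plate. z up at the start; on the plate its nearest face is at least 35 mm from the back stop
- chip2_center (a point): Centre (half-way up) of a loose offcut, black rubber with one round end, 27 x 14 x 14 mm high, about 11 g, lying on the plate. z up at the start; on the plate its nearest face is at least 35 mm from the back stop
- tin_center (a point): Centre of a bystander: closed flat round metal tin, 79 mm across, 26 mm high
- spool_center (a point): Centre of a bystander: upright wooden spool, 42 mm across, 45 mm high
- toplift_center (a point): Centre of a bystander: flat black D-shaped rubber heel piece, 70 x 50 x 12 mm, much thinner than the heel block
- hammer_grip (a point): Middle of the handle of a bystander: hammer 240 mm long lying on the bench along its x, handle to -x
- brush_grip (a point): Middle of the handle of a bystander: brush 190 mm long lying on the bench along its x, handle to -x

How it is judged:
By the outcome, as a careful person would: the job done as asked, in the order asked, and still so for the second after the job is handed in, while the arm keeps its last pose, push and grip.
It also fails if it takes over 72 s, if anything falls off the work surface, if the arm or the gripper's body presses on something with over 40 N, if the wrist force passes 120 N, or if a joint passes its speed limit or range.

## Working session

There is one attempt and no reset: what is moved stays moved. The work goes in short steps, Python scripts to look and compute and a shell command to move; the robot and the scene stay as the last step left them, time stands still between calls to the robot, and variables do not carry over. Pictures are saved under pics/ and viewed, and the job is handed in when it is done.

```bash
ls; mkdir -p pics
python3 - <<'E'
from plant import observe, vision, workorder
import cv2,json,numpy as np
s=observe();print(s)
for n in("scene","top","wrist"):
    p,d=vision.capture(n);cv2.imwrite(f"pics/a_{n}.png",p[:,:,::-1]);np.savez(f"pics/a_{n}.npz",p=p,d=d)
    print(n,vision.get_calibration(n))
E
```

```text
pics
{'clock': 0.0, 'joint_positions': array([ 1.28096139,  0.46837054, -0.01157931,  1.60360336,  0.00600811,
        1.07139857, -0.05627996]), 'qvel': array([-8.17247346e-05,  1.83454794e-04, -1.07004482e-03,  1.78293926e-04,
        9.40148649e-05,  2.95230458e-04,  6.83484938e-04]), 'effort': array([ 3.30729381e-04, -5.20568419e+01, -1.27011049e-02, -2.43750662e+01,
       -5.66562032e-02,  1.72609440e-02,  1.32769128e-04]), 'eef_pos': array([ 0.15859191, -0.62975783,  0.21015304]), 'orientation': array([[-9.69705513e-01, -5.61072446e-04,  2.44276285e-01],
       [-2.44276889e-01,  1.65321986e-03, -9.69704114e-01],
       [ 1.40231854e-04, -9.99998476e-01, -1.74019344e-03]]), 'contact_force': array([-0.02315374,  0.26662264,  0.28106627]), 'torque': array([-0.0217446 ,  0.02259868,  0.01251763]), 'grip_width': 1.0019052008755542}
scene {'fovy': 48.56416682258875, 'cx': 277.79844003937836, 'cy': 211.77245532133014, 'extrinsics': array([[ 0.06327763,  0.70647199, -0.70490657,  1.3555328 ],
       [ 0.99797925, -0.04070525,  0.04879035, -0.02574538],
       [ 0.00577562, -0.7065694
[... 267 characters left out ...]
77e-01],
       [-9.99996457e-01,  4.05639613e-04,  2.63076147e-03,
         3.53799027e-02],
       [-2.66184914e-03, -1.51303139e-01, -9.88483826e-01,
         1.31721134e+00],
       [ 0.00000000e+00,  0.00000000e+00,  0.00000000e+00,
         1.00000000e+00]])}
wrist {'fovy': 71.98498545995062, 'cx': 281.5887211617632, 'cy': 208.4404237539768, 'mount': array([[ 2.93851849e-04,  9.66730755e-01,  2.55795935e-01,
        -7.20808157e-02],
       [ 4.78464455e-04, -2.55796053e-01,  9.66730650e-01,
        -1.73929727e-01],
       [ 9.99999842e-01, -1.61686327e-04, -5.37712447e-04,
         5.79724451e-05],
       [ 0.00000000e+00,  0.00000000e+00,  0.00000000e+00,
         1.00000000e+00]])}
```

View pics/a_top.png

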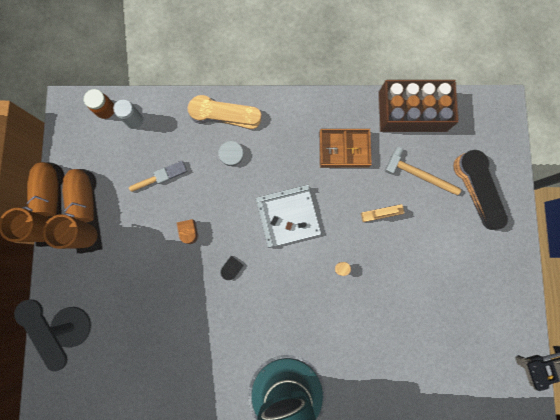

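View pics/a_scene.png

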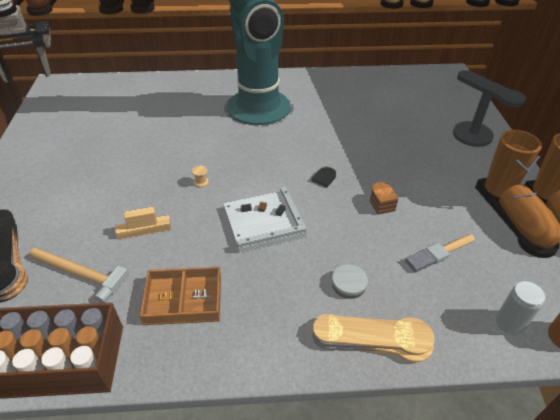

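The top view shows the plate at about (290,215), the scraper at (385,213), the heel block at (187,231), the spool at (343,269) and the toplift at (232,268). Next I'll enlarge these areas.

```bash
cat > h.py <<'E'
import numpy as np,cv2
from plant import observe, vision
def f_of(c): return 210/np.tan(np.radians(c['fovy']/2))
def T_of(n,s=None):
    c=vision.get_calibration(n)
    if n!='wrist': return c,np.array(c['extrinsics'])
    T=np.eye(4);T[:3,:3]=s['orientation'];T[:3,3]=s['eef_pos'];return c,T@np.array(c['mount'])
def ray(n,uv,z,s=None):
    c,T=T_of(n,s);f=f_of(c);uv=np.atleast_2d(uv).astype(float)
    d=np.c_[(uv[:,0]-c['cx'])/f,(uv[:,1]-c['cy'])/f,np.ones(len(uv))]@T[:3,:3].T
    o=T[:3,3];k=(z-o[2])/d[:,2];return o+d*k[:,None]
def cloud(n,d,s=None):
    c,T=T_of(n,s);f=f_of(c);v,u=np.indices(d.shape)
    P=np.stack([(u-c['cx'])/f*d,(v-c['cy'])/f*d,d],-1)@T[:3,:3].T+T[:3,3];P[d==0]=np.nan;return P
def proj(n,P,s=None):
    c,T=T_of(n,s);f=f_of(c);q=(np.atleast_2d(P)-T[:3,3])@T[:3,:3];return np.c_[q[:,0]/q[:,2]*f+c['cx'],q[:,1]/q[:,2]*f+c['cy']]
E
python3 - <<'E'
from h import *
z=np.load('pics/a_top.npz');p,d=z['p'],z['d']
c=p[170:290,160:420,::-1];cv2.imwrite('pics/b_top.png',cv2.resize(c,None,fx=3,fy=3,interpolation=cv2.INTER_CUBIC))
P=cloud('top',d)
for n,u,v in(('plate',270,235),('scr grip',385,213),('heel',187,230),('bench',300,260),('chip',290,226)):print(n,P[v,u].round(4))
H=P[...,2]
hh=np.clip((H[170:290,160:420]+.01)/.09,0,1);cv2.imwrite('pics/b_h.png',cv2.resize((hh*255).astype('u1'),None,fx=3,fy=3,interpolation=cv2.INTER_NEAREST))
E
```

```text
plate [0.4791 0.0512 0.0245]
scr grip [ 0.5424 -0.2982  0.0667]
heel [0.4926 0.3053 0.048 ]
bench [ 4.024e-01 -4.290e-02  2.000e-04]
chip [ 0.5066 -0.011   0.0309]<stdin>:7: RuntimeWarning: invalid value encountered in cast
```

View pics/b_top.png

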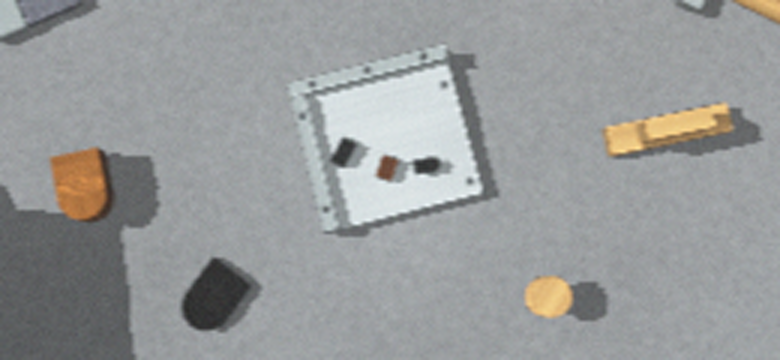

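View pics/b_h.png

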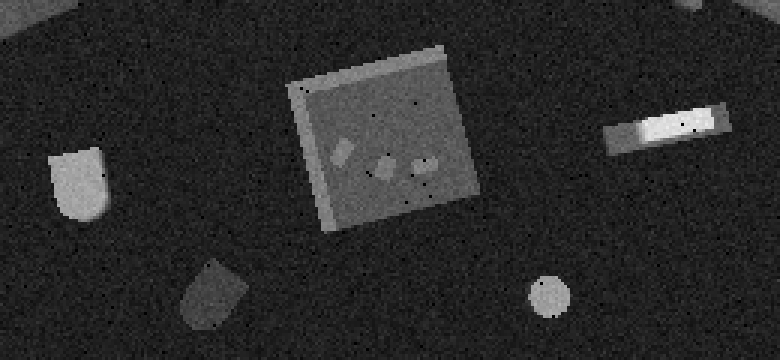

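```bash
cat > m.py <<'E'
from h import *
z=np.load('pics/a_top.npz');p,d=z['p'],z['d'];P=cloud('top',d);H=P[...,2]
def rect(lo,hi,box,zt):
    u0,u1,v0,v1=box;m=np.zeros(H.shape,'u1');m[v0:v1,u0:u1]=((H>lo)&(H<hi))[v0:v1,u0:u1]
    n,l,st,c=cv2.connectedComponentsWithStats(m);i=1+np.argmax(st[1:,4]);m=(l==i).astype('u1')
    cs,_=cv2.findContours(m,cv2.RETR_EXTERNAL,cv2.CHAIN_APPROX_NONE)
    v,u=np.nonzero(m); # pixel corners
    uv=np.concatenate([np.c_[u+a,v+b] for a in(-.5,.5) for b in(-.5,.5)])
    X=ray('top',uv,zt)[:,:2]
    r=cv2.minAreaRect((X*1000).astype('f4'));c2=ray('top',np.c_[u,v],zt)[:,:2].mean(0)*1000
    return r,c2,st[i,4],cv2.boxPoints(r),np.nanmedian(H[m>0])
for n,a in dict(plate=(.012,.045,(245,335,175,255),.02),grip=(.05,.09,(355,415,195,230),.066),scr=(.012,.09,(355,415,195,230),.024),heel=(.03,.07,(170,205,210,250),.046)).items():
    r,c,A,b,h=rect(*a);print(n,r,c.round(1),A,h.round(4));print(b.round(1).tolist())
u0,u1,v0,v1=265,312,205,235
# stops: fit plane etc
m=np.zeros(H.shape,'u1');m[208:236,268:312]=((H>.0275)&(H<.045))[208:236,268:312]
n,l,st,c=cv2.connectedComponentsWithStats(m)
for i in range(1,n):
    if st[i,4]>8: print('chip?',st[i],c[i].round(1),ray('top',c[i],.034).round(4))
# stop inner faces
X=P[175:255,245:335].reshape(-1,3);np.save('pics/plate.npy',X)
E
python3 m.py
```

```text
plate ((540.7284545898438, -3.4992446899414062), (166.09170532226562, 174.87928771972656), 14.229169845581055) [540.1  -2.7] 2766 0.0222
[[438.70001220703125, 60.79999923706055], [481.70001220703125, -108.69999694824219], [642.7000122070312, -67.80000305175781], [599.7000122070312, 101.69999694824219]]
grip ((548.7455444335938, -298.99664306640625), (26.252361297607422, 77.330810546875), 11.328926086425781) [ 548.9 -298.9] 178 0.0669
[[528.2999877929688, -263.70001220703125], [543.5, -339.5], [569.2000122070312, -334.29998779296875], [554.0, -258.5]]
scr ((549.3731079101562, -299.718017578125), (34.49898910522461, 136.4471435546875), 11.329745292663574) [ 549.5 -299.8] 411 0.0294
[[519.0999755859375, -236.1999969482422], [545.9000244140625, -370.0], [579.7000122070312, -363.20001220703125], [552.9000244140625, -229.39999389648438]]
heel ((488.0086975097656, 308.137451171875), (74.98724365234375, 56.84210968017578), 12.229249000549316) [490.4 308.8] 371 0.0471
[[445.29998779296875, 328.0], [457.3999938964844, 272.3999938964844], [530.7000122070312, 288.29998779296875], [518.5999755859375, 343.8999938964844]]
chip? [270 216   8  10  47] [273.5 220.3] [[0.5242 0.0403 0.034 ]]
chip? [285 222   7   9  43] [288.  225.6] [[ 0.5075 -0.0048  0.034 ]]
chip? [297 222   9   6  37] [301.2 224.7] [[ 0.5102 -0.0458  0.034 ]]
```

```bash
python3 -m handwheel '[[0.03,0.0255,0,0,0,6.7,0],[0.03,0.0255,0,0,0,6.7,0],[0.03,0.0255,0,0,0,6.7,0],[0.03,0.0255,0,0,0,6.7,0],[0.03,0.0255,0,0,0,6.7,0],[0.03,0.0255,0,0,0,6.7,0],[0.03,0.0255,0,0,0,6.7,0],[0.03,0.0255,0,0,0,6.7,0],[0.03,0.0255,0,0,0,6.7,0],[0.03,0.0255,0,0,0,6.7,0]]' 40
python3 -m handwheel '[[0.03,0.0255,0,0,0,6.7,0],[0.03,0.0255,0,0,0,6.7,0],[0.03,0.0255,0,0,0,6.7,0],[0,0,0,0,0,0,0],[0,0,0,0,0,0,0]]'
python3 - <<'E'
from h import *
s=observe();p,d=vision.capture('wrist');np.savez('pics/c.npz',p=p,d=d,o=s['orientation'],e=s['eef_pos']);cv2.imwrite('pics/c.png',p[:,:,::-1]);print(s['eef_pos'],s['orientation'],s['joint_positions'])
P=cloud('wrist',d,s);H=P[...,2]
for lo,hi in((.058,.075),(.012,.075)):
    m=((H>lo)&(H<hi)).astype('u1');n,l,st,c=cv2.connectedComponentsWithStats(m)
    for i in range(1,n):
        if st[i,4]>800:
            X=P[l==i];r=cv2.minAreaRect((X[:,:2]*1000).astype('f4'));print(lo,st[i],r,np.median(X[:,2]))
E
```

```text
clock: 0.98
eef_pos: [0.4598, -0.3739, 0.2111]
orientation: [[-0.149, -0.0, 0.989], [-0.989, -0.0, -0.149], [0.0, -1.0, -0.0]]
contact_force: [0.7, -0.8, -0.2]
grip_width: 1.001
clock: 1.4
eef_pos: [0.5504, -0.2959, 0.2106]
orientation: [[0.199, 0.0, 0.98], [-0.98, 0.002, 0.199], [-0.002, -1.0, 0.0]]
contact_force: [-0.3, 0.1, 0.1]
grip_width: 1.006
[ 0.55037345 -0.29592053  0.21062847] [[ 1.99499281e-01  1.43753674e-04  9.79897962e-01]
 [-9.79896734e-01  1.61931705e-03  1.99498793e-01]
 [-1.55808680e-03 -9.99998679e-01  4.63916344e-04]] [ 0.78520514  0.47696052 -0.4674789   1.64355129  0.23524488  1.07800338
  0.4514776 ]
0.058 [ 269  173   20   60 1161] ((548.6824340820312, -302.9312744140625), (21.964969635009766, 69.03549194335938), 10.788039207458496) 0.06617732976637292
0.012 [ 254    0  151   18 2001] ((558.6490478515625, -84.79236602783203), (160.4727020263672, 14.643606185913086), 11.45034122467041) 0.020245261166231487
0.012 [ 124   29   45   43 1472] ((375.4542541503906, -171.98348999023438), (40.26570129394531, 40.7020149230957), 55.2081184387207) 0.044983859442549706
0.012 [ 398   58  152  156 6077] ((759.8619995117188, -189.78799438476562), (121.85255432128906, 160.29840087890625), 0.04016677290201187) 0.030367095360014362
0.012 [ 267  144   24  100 2337] ((548.3138427734375, -303.2123107910156), (29.372989654541016, 129.38648986816406), 11.88807487487793) 0.05421650155351809
0.012 [ 458  238  102   38 2049] ((872.310546875, -314.95074462890625), (138.66497802734375, 51.86838912963867), 24.23238754272461) 0.04164135901598598
```

View pics/c.png

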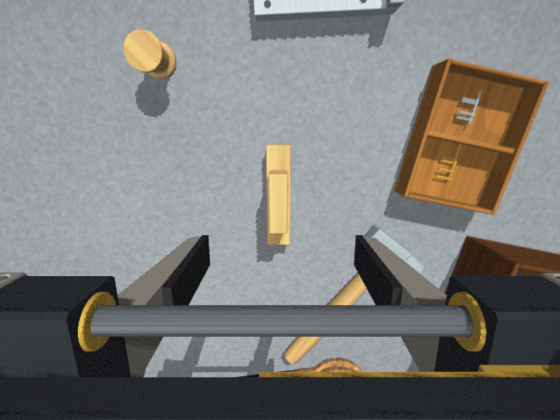

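The wrist view shows the scraper centred between the open fingers, grip at about (280,205). Its measured sizes match (22×69, 29×129 mm), so I'm descending.

```bash
python3 -m handwheel '[[-0.002,-0.006,-0.03,0,0,0,0],[0,0,-0.035,0,0,0,0],[0,0,-0.035,0,0,0,0],[0,0,-0.03,0,0,0,0],[0,0,-0.02,0,0,0,0],[0,0,-0.011,0,0,0,0],[0,0,0,0,0,0,0],[0,0,0,0,0,0,0.9],[0,0,0,0,0,0,0.9],[0,0,0,0,0,0,0.9]]' 40
python3 -m handwheel '[[0,0,0,0,0,0,0.9],[0,0,0,0,0,0,0.9],[0,0,0,0,0,0,0.9],[0,0,0,0,0,0,0.9],[0,0,0,0,0,0,0.9]]'
```

```text
clock: 2.28
eef_pos: [0.5478, -0.3056, 0.052]
orientation: [[0.194, 0.003, 0.981], [-0.981, -0.002, 0.194], [0.002, -1.0, 0.002]]
contact_force: [0.4, -0.0, -0.4]
grip_width: 0.806
clock: 2.7
eef_pos: [0.5468, -0.3048, 0.0502]
orientation: [[0.195, 0.0, 0.981], [-0.981, -0.0, 0.195], [0.0, -1.0, 0.0]]
contact_force: [-0.1, 0.0, 0.4]
grip_width: 0.439
```

```bash
python3 -m handwheel '[[0,0,0,0,0,0,0.9],[0,0,0,0,0,0,0.9],[0,0,0,0,0,0,0.9],[0,0,0,0,0,0,0.9],[0,0,0,0,0,0,0.9],[0,0,0,0,0,0,0.9]]' 40
```

```text
clock: 3.2
eef_pos: [0.5468, -0.3047, 0.05]
orientation: [[0.195, 0.0, 0.981], [-0.981, 0.0, 0.195], [-0.0, -1.0, 0.0]]
contact_force: [0.6, 0.7, -0.0]
grip_width: 0.234
```

Gripped: opening 0.234, about 21.5 mm. I'll lift, move towards the plate and look.

```bash
python3 -m handwheel '[[0,0,0.03,0,0,0,0.9],[0,0,0.04,0,0,0,0.9],[0,0.01,0.04,0,0,0,0.9],[0.003,0.035,0.02,0,0,0,0.9],[0.003,0.035,0,0,0,0,0.9],[0.003,0.035,0,0,0,0.7,0.9],[0.003,0.035,0,0,0,0.7,0.9],[0.003,0.02,0,0,0,0.7,0.9],[0,0,0,0,0,0,0.9],[0,0,0,0,0,0,0.9]]'
cat > pl.py <<'E'
from h import *
import sys
t=sys.argv[1]
s=observe();p,d=vision.capture('wrist');np.savez(f'pics/{t}.npz',p=p,d=d,o=s['orientation'],e=s['eef_pos']);cv2.imwrite(f'pics/{t}.png',p[:,:,::-1]);print(s['eef_pos'],np.degrees(np.arctan2(s['orientation'][1,2],s['orientation'][0,2])),s['grip_width'])
P=cloud('wrist',d,s);H=P[...,2];v=np.clip((H+.005)/.09,0,1);v[np.isnan(v)]=0;cv2.imwrite(f'pics/{t}_h.png',(v*255).astype('u1'))
E
python3 pl.py d
```

```text
clock: 4.03
eef_pos: [0.5617, -0.1334, 0.1801]
orientation: [[0.234, -0.0, 0.972], [-0.972, -0.0, 0.234], [0.0, -1.0, -0.0]]
contact_force: [0.2, -0.8, -1.5]
grip_width: 0.233
[ 0.56167689 -0.13339988  0.18006743] 13.510530158964562 0.23313222045822687
```

View pics/d.png

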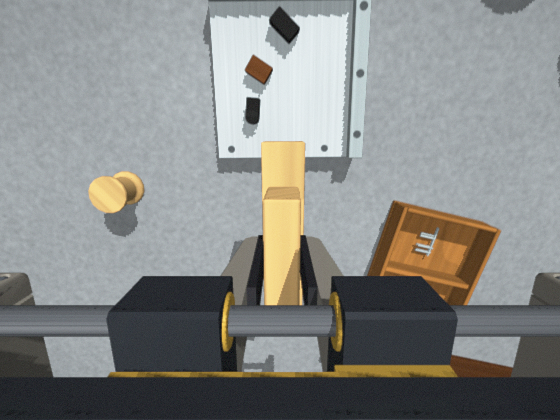

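View pics/d_h.png

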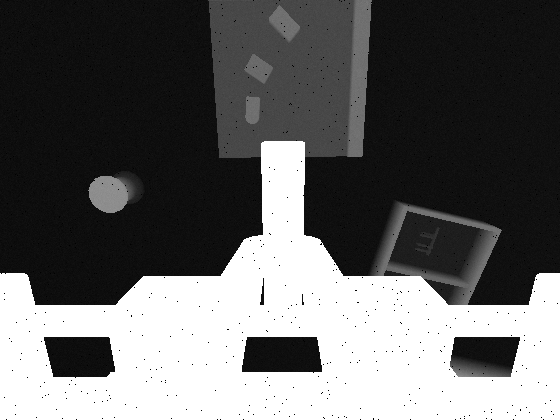

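The wrist view shows the three chips at about (253,110), (259,68) and (284,25), the back stop along u≈357 and the plate's -y edge at v≈157. I'll fit lines to these.

```bash
cat > fit.py <<'E'
from h import *
import sys
z=np.load(f'pics/{sys.argv[1]}.npz');s=dict(orientation=z['o'],eef_pos=z['e']);d=z['d'];P=cloud('wrist',d,s);H=cv2.medianBlur(np.nan_to_num(P[...,2]).astype('f4'),3)
def line(rows_pts,zt,name):
    X=ray('wrist',rows_pts,zt,s)[:,:2]*1000
    for _ in range(2):
        vx,vy,x0,y0=cv2.fitLine(X.astype('f4'),cv2.DIST_HUBER,0,.01,.01).ravel();r=(X[:,0]-x0)*-vy+(X[:,1]-y0)*vx;X=X[abs(r)<3*max(r.std(),.3)]
    print(name,'angle',np.degrees(np.arctan2(vy,vx)).round(2),'pt',x0.round(1),y0.round(1),'res',r.std().round(2));return np.array([x0,y0]),np.array([vx,vy])
st=[];nx=[];bo=[];ny=[]
for v in range(4,140):
    r=H[v]; 
    a=[u for u in range(200,255) if r[u-1]<.011 and r[u]>.014]
    if a: nx.append((a[0]-.5,v))
    a=[u for u in range(330,368) if r[u-1]<.027 and r[u]>.028]
    if a: st.append((a[0]-.5,v))
    a=[u for u in range(345,385) if r[u-1]>.022 and r[u]<.012]
    if a: bo.append((a[0]-.5,v))
for u in list(range(225,258))+list(range(308,345)):
    a=[v for v in range(145,170) if H[v-1,u]>.014 and H[v,u]<.011]
    if a: ny.append((u,a[0]-.5))
L1=line(nx,.02,'-x edge');L2=line(st,.034,'backstop inner top');L4=line(bo,.034,'back outer');L3=line(ny,.02,'-y edge')
ang=np.mean([np.arctan2(*(L[1][::-1]*np.sign(L[1][1])))-np.pi/2 for L in(L1,L2)]);print('yaw',np.degrees(ang))
x=np.array([np.cos(ang),np.sin(ang)]);y=np.array([-x[1],x[0]])
print('x.nx',L1[0]@x,'x.stop',L2[0]@x,'x.outer',L4[0]@x,'y.ny',L3[0]@y,'(expect diffs 145,160)')
xc=((L1[0]@x+80)+(L2[0]@x-65))/2;yc=L3[0]@y+85;print('plate centre',xc*x+yc*y)
m=((H>.0265)&(H<.045)).astype('u1');m[:,335:]=0;m[140:]=0
n,l,S,c=cv2.connectedComponentsWithStats(m)
for i in range(1,n):
    if S[i,4]>60:
        Q=P[l==i][:,:2]*1000;print('chip plate xy range',(Q@x-xc).min().round(1),(Q@x-xc).max().round(1),(Q@y-yc).min().round(1),(Q@y-yc).max().round(1))
m=(np.nan_to_num(P[...,2])>.1).astype('u1');X=P[(H>.125)&(H<.2)][:,:2]*1000
g=P[138:160,250:315].reshape(-1,3);g=g[(g[:,2]>.14)&(g[:,2]<.165)];print('foot: top z',np.median(g[:,2]),'x',(g[:,:2]@x*1000-xc).min(),(g[:,:2]@x*1000-xc).max(),'ymax',(g[:,:2]@y*1000-yc).max())
e=z['e'][:2]*1000;print('tcp plate',e@x-xc,e@y-yc)
E
python3 fit.py d
```

```text
-x edge angle -75.82 pt 460.1 -21.4 res 0.3
backstop inner top angle -75.76 pt 599.3 13.0 res 0.29
back outer angle -75.8 pt 616.0 13.5 res 0.29
-y edge angle 14.24 pt 543.9 -92.2 res 0.38
yaw 14.209282
x.nx 440.79337 x.stop 584.17267 x.outer 600.4576 y.ny -222.89148 (expect diffs 145,160)
plate centre [537.92194    -6.0354233]
chip plate xy range nan nan nan nan
chip plate xy range nan nan nan nan
chip plate xy range nan nan nan nan
foot: top z 0.15466009399346162 x -21.604723989455465 7.887090155411897 ymax -63.507369499384026
tcp plate -8.23524203943498 -129.29882948582986
```

```bash
sed -i 's/Q=P\[l==i\]\[:,:2\]\*1000;/Q=P[l==i][:,:2]*1000;Q=Q[~np.isnan(Q[:,0])];/' fit.py; python3 fit.py d | grep chip
python3 - <<'E'
import numpy as np
a=np.radians(14.21);x=np.array([np.cos(a),np.sin(a)]);y=np.array([-x[1],x[0]]);c=np.array([.538,-.006])
for q in((.038,0),(-.1,0)):
    w=c+(q[0]-.0014)*x+(q[1]-.0008)*y;print(q,w,w-[.5617,-.1334])
E
```

```text
chip plate xy range -18.3 11.6 31.1 60.3
chip plate xy range -43.8 -16.1 -7.3 19.3
chip plate xy range -45.5 -30.2 -47.9 -20.9
(0.038, 0) [0.57367651 0.00220892] [0.01197651 0.13560892]
(-0.1, 0) [ 0.43989897 -0.03166685] [-0.12180103  0.10173315]
```

```bash
python3 -m handwheel '[[0.003,0.0366,0,0,0,0.7,0.9],[0.003,0.04,0,0,0,0,0.9],[0.003,0.04,0,0,0,0,0.9],[0.003,0.02,0,0,0,0,0.9],[0,0,0,0,0,0,0.9],[0,0,-0.03,0,0,0,0.9],[0,0,-0.03,0,0,0,0.9],[0,0,-0.025,0,0,0,0.9],[0,0,-0.01,0,0,0,0.9],[0,0,0,0,0,0,0.9]]'
python3 pl.py e
```

```text
clock: 4.92
eef_pos: [0.5719, -0.0005, 0.0824]
orientation: [[0.24, -0.005, 0.971], [-0.971, -0.001, 0.24], [-0.001, -1.0, -0.005]]
contact_force: [-0.7, -0.4, -1.4]
grip_width: 0.234
[ 5.71906208e-01 -5.32514680e-04  8.23882008e-02] 13.881331806171987 0.2342157016848044
```

View pics/e.png

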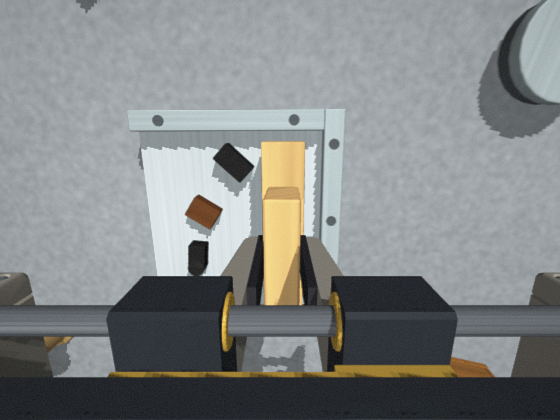

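The foot bar, end at about (283,142), sits between the back stop and the chips with a gap to the side stop. I'll lower it to the plate.

```bash
python3 -m handwheel '[[0,0,-0.004,0,0,0.3,0.9],[0,0,-0.003,0,0,0,0.9],[0,0,-0.0015,0,0,0,0.9],[0,0,0,0,0,0,0.9],[0,0,0,0,0,0,0.9]]'
```

```text
clock: 5.38
eef_pos: [0.5741, 0.0017, 0.0771]
orientation: [[0.248, 0.001, 0.969], [-0.969, -0.0, 0.248], [0.0, -1.0, 0.001]]
contact_force: [0.4, -0.2, -1.7]
grip_width: 0.235
```

```bash
python3 -m handwheel '[[0,0,-0.003,0,0,0,0.9],[0,0,-0.003,0,0,0,0.9],[0,0,0,0,0,0,0.9],[0,0,0,0,0,0,0.9]]'
python3 -m handwheel '[[0,0,-0.0005,0,0,0,0.9],[0,0,0,0,0,0,0.9],[0,0,0,0,0,0,0.9]]'
```

```text
clock: 5.72
eef_pos: [0.5736, 0.0018, 0.0703]
orientation: [[0.248, -0.0, 0.969], [-0.969, 0.0, 0.248], [-0.0, -1.0, -0.0]]
contact_force: [-0.4, -0.3, -2.6]
grip_width: 0.237
clock: 5.97
eef_pos: [0.5738, 0.0018, 0.0701]
orientation: [[0.248, 0.0, 0.969], [-0.969, 0.0, 0.248], [-0.0, -1.0, 0.0]]
contact_force: [-0.5, 0.3, -1.4]
grip_width: 0.236
```

```bash
python3 -m handwheel '[[-0.0078,-0.002,0,0,0,0,0.9],[-0.0097,-0.00245,0,0,0,0,0.9],[-0.0097,-0.00245,0,0,0,0,0.9],[-0.0097,-0.00245,0,0,0,0,0.9],[-0.0097,-0.00245,0,0,0,0,0.9],[-0.0097,-0.00245,0,0,0,0,0.9],[0,0,0,0,0,0,0.9]]'
python3 pl.py f
```

```text
clock: 6.55
eef_pos: [0.515, -0.0134, 0.0701]
orientation: [[0.247, -0.002, 0.969], [-0.969, -0.001, 0.247], [0.001, -1.0, -0.002]]
contact_force: [0.2, -0.1, -1.0]
grip_width: 0.237
[ 0.51504929 -0.0133915   0.07007235] 14.304408658664604 0.23723356383580071
```

View pics/f.png

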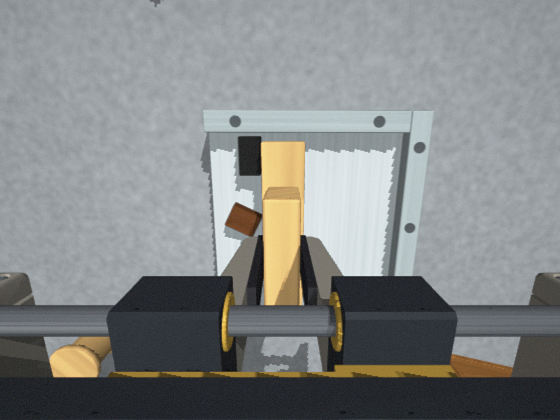

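The black chip at (250,155) and brown chip at (243,218) are moving ahead of the bar, so I'll carry on.

```bash
python3 -m handwheel '[[-0.0078,-0.002,0,0,0,0,0.9],[-0.0097,-0.00245,0,0,0,0,0.9],[-0.0097,-0.00245,0,0,0,0,0.9],[-0.0097,-0.00245,0,0,0,0,0.9],[-0.0097,-0.00245,0,0,0,0,0.9],[-0.0097,-0.00245,0,0,0,0,0.9],[-0.0097,-0.00245,0,0,0,0,0.9],[-0.0097,-0.00245,0,0,0,0,0.9],[-0.0097,-0.00245,0,0,0,0,0.9],[0,0,0,0,0,0,0.9]]'
python3 pl.py g
```

```text
clock: 7.43
eef_pos: [0.4295, -0.0349, 0.0699]
orientation: [[0.247, -0.002, 0.969], [-0.969, -0.001, 0.247], [0.0, -1.0, -0.002]]
contact_force: [-0.4, 0.4, -1.6]
grip_width: 0.236
[ 0.42950504 -0.03485716  0.06990695] 14.300919014216152 0.23624428134819733
```

View pics/g.png

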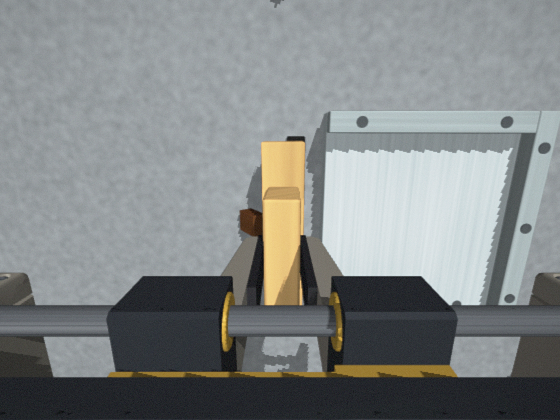

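The chips have dropped off the near edge, with brown at (252,222) and black at (296,140) beside the plate. I'll lift and put the scraper back on its free spot on the right.

```bash
python3 -m handwheel '[[0,0,0.03,0,0,0,0.9],[0,0,0.035,0,0,0,0.9],[0,0,0.035,0,0,0,0.9],[0.017,-0.0385,0,0,0,0,0.9],[0.017,-0.0385,0,0,0,0,0.9],[0.017,-0.0385,0,0,0,0,0.9],[0.017,-0.0385,0,0,0,0,0.9],[0.017,-0.0385,0,0,0,0,0.9],[0.017,-0.0385,0,0,0,0,0.9],[0.017,-0.0385,0,0,0,0,0.9]]'
python3 -m handwheel '[[0,0,0,0,0,0,0.9],[0,0,-0.03,0,0,0,0.9],[0,0,-0.035,0,0,0,0.9],[0,0,-0.03,0,0,0,0.9],[0,0,-0.015,0,0,0,0.9],[0,0,-0.005,0,0,0,0.9],[0,0,0,0,0,0,0.9],[0,0,0,0,0,0,0.9]]'
```

```text
clock: 8.32
eef_pos: [0.5503, -0.3029, 0.1696]
orientation: [[0.247, -0.001, 0.969], [-0.969, 0.0, 0.247], [-0.0, -1.0, -0.0]]
contact_force: [1.2, 0.4, -2.1]
grip_width: 0.233
clock: 8.98
eef_pos: [0.5506, -0.3008, 0.0558]
orientation: [[0.248, 0.001, 0.969], [-0.969, -0.0, 0.248], [0.0, -1.0, 0.001]]
contact_force: [0.2, 0.4, -0.6]
grip_width: 0.234
```

Run:
```python
from h import *
p,d=vision.capture('top');cv2.imwrite('pics/i.png',cv2.resize(p[170:290,160:420,::-1],None,fx=3,fy=3,interpolation=cv2.INTER_CUBIC));np.savez('pics/i.npz',p=p,d=d)
```

```text
(no output)
```

View pics/i.png

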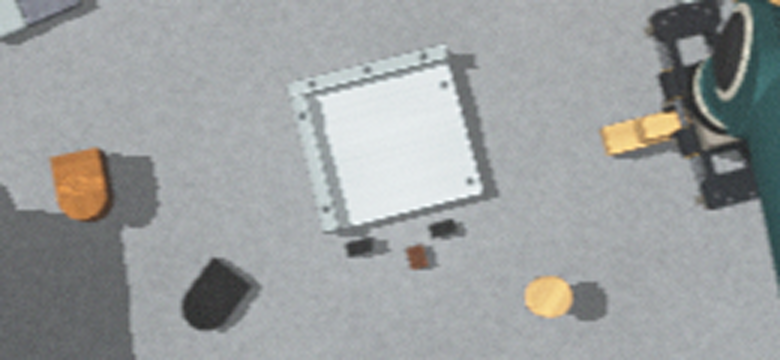

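The plate is empty and all three offcuts lie on the bench in front of it, around (360,247), (418,257) and (443,229) in the crop. I'll set the scraper down and release it.

```bash
python3 -m handwheel '[[0,0,-0.003,0,0,0,0.9],[0,0,-0.002,0,0,0,0.9],[0,0,0,0,0,0,0.9],[0,0,0,0,0,0,0.9]]'
```

```text
clock: 9.37
eef_pos: [0.55, -0.301, 0.0505]
orientation: [[0.248, 0.001, 0.969], [-0.969, -0.0, 0.248], [0.001, -1.0, 0.0]]
contact_force: [-0.0, -0.3, -1.9]
grip_width: 0.237
```

```bash
python3 -m handwheel '[[0,0,0,0,0,0,0.4],[0,0,0,0,0,0,0],[0,0,0,0,0,0,0],[0,0,0,0,0,0,0],[0,0,0,0,0,0,0],[0,0,0.015,0,0,0,0],[0,0,0.03,0,0,0,0],[0,0,0.04,0,0,0,0],[0,0,0.04,0,0,0,0],[0,0,0.035,0,0,0,0]]'
python3 -m handwheel '[[-0.004,0.038,0,0,0,-6.14,0],[-0.004,0.038,0,0,0,-6.14,0],[-0.004,0.038,0,0,0,-6.14,0],[-0.004,0.038,0,0,0,-6.14,0],[-0.004,0.038,0,0,0,-6.14,0],[-0.004,0.038,0,0,0,-6.14,0],[-0.004,0.038,0,0,0,-6.14,0],[-0.004,0.038,0,0,0,-6.14,0]]'
python3 -m handwheel '[[-0.004,0.038,0,0,0,-6.14,0],[-0.004,0.038,0,0,0,-6.14,0],[-0.004,0.038,0,0,0,-6.14,0],[-0.004,0.038,0,0,0,-6.14,0],[-0.004,0.038,0,0,0,-6.14,0],[-0.004,0.038,0,0,0,-6.14,0],[-0.004,0.038,0,0,0,-6.14,0],[0,0.036,0,0,0,0,0],[0,0,0,0,0,0,0],[0,0,0,0,0,0,0]]'
python3 pl.py j
python3 - <<'E'
from plant import observe
print(observe()['joint_positions'].round(2))
E
```

```text
clock: 10.2
eef_pos: [0.5501, -0.3007, 0.2126]
orientation: [[0.248, 0.001, 0.969], [-0.969, -0.0, 0.248], [0.001, -1.0, 0.001]]
contact_force: [1.0, -0.9, 0.5]
grip_width: 0.94
clock: 10.87
eef_pos: [0.5174, 0.0048, 0.2104]
orientation: [[-0.575, 0.001, 0.818], [-0.818, -0.0, -0.575], [-0.0, -1.0, 0.001]]
contact_force: [1.0, 0.4, -0.1]
grip_width: 0.998
clock: 11.7
eef_pos: [0.4887, 0.3076, 0.21]
orientation: [[-0.976, -0.001, 0.217], [-0.217, 0.001, -0.976], [0.0, -1.0, -0.001]]
contact_force: [0.3, -0.8, 0.0]
grip_width: 1.0
[0.48871326 0.3076409  0.20995807] -77.46989222792064 0.99964488027511
[-0.27  0.39 -0.43  1.76  0.19  1.03 -2.13]
```

View pics/j.png

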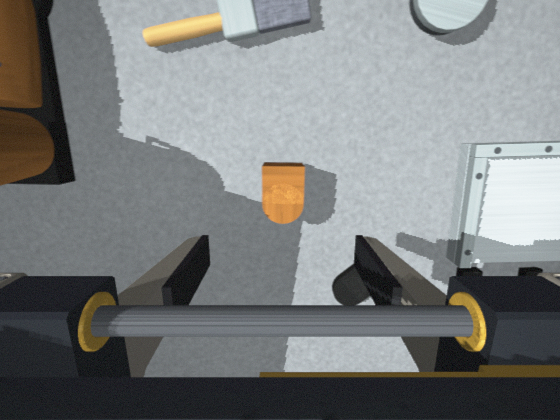

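The heel block is at about (284,192), flat front towards the top of the image. The toplift, at about (350,285), is near the right finger. Measuring both.

Run:
```python
from h import *
z=np.load('pics/j.npz');s=dict(orientation=z['o'],eef_pos=z['e']);P=cloud('wrist',z['d'],s);H=P[...,2]
for lo,hi,box,nm in((.038,.06,(240,330,150,240),'heel'),(.006,.02,(310,400,240,310),'toplift')):
    m=np.zeros(H.shape,'u1');a,b,c,d=box;m[c:d,a:b]=((H>lo)&(H<hi))[c:d,a:b]
    n,l,st,cc=cv2.connectedComponentsWithStats(m);i=1+np.argmax(st[1:,4]);X=P[l==i]
    r=cv2.minAreaRect((X[:,:2]*1000).astype('f4'));print(nm,st[i],r,np.median(X[:,2]),cv2.boxPoints(r).round(1).tolist())
    if nm=='heel':
        # front edge line and side lines
        for k in('front','L','R'):
            pts=[]
            if k=='front':
                for u in range(268,300):
                    q=np.nonzero(l[:,u]==i)[0]
                    if len(q): pts.append((u,q[0]-.5))
            else:
                for v in range(172,192):
                    q=np.nonzero(l[v]==i)[0]
                    if len(q): pts.append((q[0]-.5 if k=='L' else q[-1]+.5,v))
            W=ray('wrist',pts,.046,s)[:,:2]*1000;vx,vy,x0,y0=cv2.fitLine(W.astype('f4'),cv2.DIST_HUBER,0,.01,.01).ravel();print(k,np.degrees(np.arctan2(vy,vx)),x0,y0)
```

```text
heel [ 261  165   43   59 2251] ((487.7242736816406, 307.51513671875), (70.00151062011719, 49.68859100341797), 11.436332702636719) 0.04625396599629977 [[448.5, 324.8999938964844], [458.29998779296875, 276.20001220703125], [527.0, 290.1000061035156], [517.0999755859375, 338.79998779296875]]
front -77.478294 521.9688 315.99832
L 11.442425 497.63705 335.3988
R 9.794913 508.65543 286.33838
toplift [332 266  38  39 963] ((366.06683349609375, 183.04916381835938), (55.81510925292969, 46.78942108154297), 41.647377014160156) 0.011935062553073417 [[329.70001220703125, 182.0], [360.79998779296875, 147.0], [402.5, 184.10000610351562], [371.3999938964844, 219.10000610351562]]
```

```bash
python3 -m handwheel '[[0.0088,0.002,-0.02,0,0,-0.3,0],[0,0,-0.035,0,0,0,0],[0,0,-0.04,0,0,0,0],[0,0,-0.04,0,0,0,0],[0,0,-0.025,0,0,0,0],[0,0,-0.01,0,0,0,0],[0,0,0,0,0,0,0],[0,0,0,0,0,0,0.6],[0,0,0,0,0,0,0.6],[0,0,0,0,0,0,0.6]]' 50
python3 -m handwheel '[[0,0,0,0,0,0,0.6],[0,0,0,0,0,0,0.6],[0,0,0,0,0,0,0.6],[0,0,0,0,0,0,0.6],[0,0,0,0,0,0,0.6],[0,0,0,0,0,0,0.6]]'
```

```text
clock: 12.58
eef_pos: [0.5002, 0.3077, 0.0423]
orientation: [[-0.978, 0.003, 0.206], [-0.206, 0.002, -0.978], [-0.004, -1.0, -0.001]]
contact_force: [-0.1, 0.9, 0.0]
grip_width: 0.804
clock: 13.08
eef_pos: [0.499, 0.3075, 0.0407]
orientation: [[-0.978, 0.001, 0.207], [-0.207, 0.0, -0.978], [-0.001, -1.0, -0.0]]
contact_force: [-0.7, 0.4, 4.3]
grip_width: 0.517
```

```bash
python3 -m handwheel '[[0,0,0,0,0,0,0.6],[0,0,0,0,0,0,0.6],[0,0,0,0,0,0,0.6]]'; python3 pl.py k
```

```text
clock: 13.33
eef_pos: [0.499, 0.3075, 0.0407]
orientation: [[-0.978, 0.001, 0.207], [-0.207, 0.0, -0.978], [-0.001, -1.0, -0.0]]
contact_force: [-0.9, -0.2, 5.4]
grip_width: 0.522
[0.49899049 0.30746033 0.04065812] -78.05622974763178 0.5224191521727098
```

View pics/k.png

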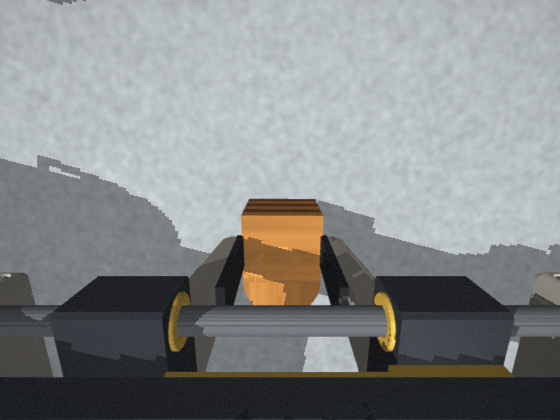

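The heel block is held square between the pads. I'll lift it and carry it to about 8 mm short of both stops.

```bash
python3 -m handwheel '[[0,0,0.03,0,0,0,0.6],[0,0,0.04,0,0,0,0.6],[0,0,0.03,0,0,0,0.6],[0.008,-0.0345,0,0,0,2.27,0.6],[0.009,-0.0385,0,0,0,0,0.6],[0.009,-0.0385,0,0,0,0,0.6],[0.009,-0.0385,0,0,0,0,0.6],[0.009,-0.0385,0,0,0,0,0.6],[0.009,-0.0385,0,0,0,0,0.6],[0.009,-0.0385,0,0,0,0,0.6]]'
python3 -m handwheel '[[0,0,0,0,0,0,0.6],[0,-0.004,0,0,0,0,0.6],[0,0,-0.02,0,0,0,0.6],[0,0,-0.025,0,0,0,0.6],[0,0,-0.015,0,0,0,0.6],[0,0,-0.005,0,0,0,0.6],[0,0,0,0,0,0,0.6],[0,0,0,0,0,0,0.6]]'
python3 pl.py l
```

```text
clock: 14.22
eef_pos: [0.5603, 0.0395, 0.1397]
orientation: [[-0.969, -0.001, 0.245], [-0.245, -0.0, -0.969], [0.001, -1.0, 0.0]]
contact_force: [0.7, 0.3, -0.9]
grip_width: 0.515
clock: 14.88
eef_pos: [0.5607, 0.0387, 0.0754]
orientation: [[-0.969, -0.0, 0.247], [-0.247, 0.0, -0.969], [-0.0, -1.0, -0.0]]
contact_force: [-0.2, -0.9, -0.3]
grip_width: 0.517
[0.5607051  0.03870638 0.07538576] -75.70324947176327 0.5173305200688225
```

View pics/l.png

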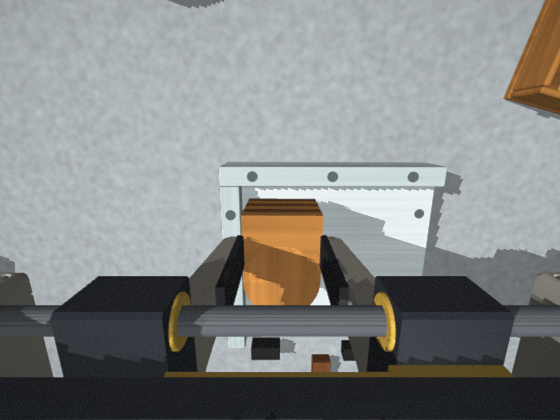

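```bash
cat > gap.py <<'E'
from h import *
import sys
z=np.load(f'pics/{sys.argv[1]}.npz');s=dict(orientation=z['o'],eef_pos=z['e']);zt=float(sys.argv[2]);P=cloud('wrist',z['d'],s);H=np.nan_to_num(P[...,2]);p=z['p'].astype(int)
a=np.radians(14.21);x=np.array([np.cos(a),np.sin(a)]);y=np.array([-x[1],x[0]]);c=np.array([538.,-6.])
m=((abs(H-zt)<.006)&(p[...,0]-p[...,2]>50)).astype('u1');m[300:]=0;m=cv2.medianBlur(m,3)
def fl(n,pts,zz):
    W=ray('wrist',pts,zz,s)[:,:2]*1000;vx,vy,x0,y0=cv2.fitLine(W.astype('f4'),cv2.DIST_HUBER,0,.01,.01).ravel();q=np.array([x0,y0])-c;print(n,'ang',(np.degrees(np.arctan2(vy,vx))%180).round(2),'plate x,y',(q@x).round(2),(q@y).round(2))
us=np.nonzero(m.any(0))[0];u0,u1=us.min(),us.max()
fl('heel front',[(u,np.nonzero(m[:,u])[0][0]-.5) for u in range(u0+6,u1-5)],zt)
vt=np.nonzero(m.any(1))[0][0]
fl('heel +y side',[(np.nonzero(m[v])[0][0]-.5,v) for v in range(vt+4,vt+25)],zt)
fl('heel -y side',[(np.nonzero(m[v])[0][-1]+.5,v) for v in range(vt+4,vt+25)],zt)
# stop inner top edge: highest->lower transitions along columns right of heel
pts=[]
for u in range(u1+15,u1+95):
    col=H[150:215,u];q=np.nonzero((col[:-1]>.029)&(col[1:]<.026))[0]
    if len(q): pts.append((u,150+q[-1]+.5))
if len(pts)>5: fl('stop inner',pts,.034)
e=s['eef_pos'][:2]*1000-c;print('tcp plate',e@x,e@y)
E
python3 gap.py l 0.081
```

```text
heel front ang 104.29 plate x,y 57.99 36.8
heel +y side ang 12.2 plate x,y 51.16 62.91
heel -y side ang 16.35 plate x,y 49.24 12.78
stop inner ang 104.29 plate x,y 65.34 -35.8
tcp plate 32.98475078380926 37.76490283404232
```

```bash
python3 -m handwheel '[[0,0,-0.008,0,0,0,0.6],[0,0,-0.004,0,0,0,0.6],[0,0,0,0,0,0,0.6],[0,0,0,0,0,0,0.6]]'; python3 -m handwheel '[[0,0,-0.0015,0,0,0,0.6],[0,0,0,0,0,0,0.6],[0,0,0,0,0,0,0.6]]'
```

```text
clock: 15.27
eef_pos: [0.5605, 0.0376, 0.063]
orientation: [[-0.969, -0.0, 0.245], [-0.245, -0.0, -0.969], [0.0, -1.0, 0.0]]
contact_force: [0.3, 0.5, -0.9]
grip_width: 0.518
clock: 15.52
eef_pos: [0.5607, 0.0376, 0.0616]
orientation: [[-0.969, 0.0, 0.245], [-0.245, -0.0, -0.969], [-0.0, -1.0, 0.0]]
contact_force: [0.6, -0.1, -1.2]
grip_width: 0.52
```

Heel front and back stop are parallel (both at 104.3°), with gaps of about 7 mm at the front and 7 mm at the side. Next I'll lower it onto the plate.

```bash
python3 -m handwheel '[[0,0,-0.001,0,0,0,0.7],[0,0,0,0,0,0,0.7],[0,0,0,0,0,0,0.7],[0,0,0,0,0,0,0.7]]' 60; python3 -m handwheel '[[0,0,-0.0006,0,0,0,0.7],[0,0,0,0,0,0,0.7],[0,0,0,0,0,0,0.7],[0,0,0,0,0,0,0.7]]'
```

```text
clock: 15.85
eef_pos: [0.561, 0.0376, 0.0608]
orientation: [[-0.969, 0.001, 0.245], [-0.245, 0.0, -0.969], [-0.001, -1.0, 0.0]]
contact_force: [-0.1, -0.4, 0.4]
grip_width: 0.518
clock: 16.18
eef_pos: [0.561, 0.0376, 0.0606]
orientation: [[-0.969, 0.001, 0.245], [-0.245, -0.0, -0.969], [-0.001, -1.0, 0.0]]
contact_force: [-0.6, -0.4, 5.2]
grip_width: 0.512
```

On the plate with about 5 N downward. Now towards the side stop.

```bash
python3 -m handwheel '[[-0.0005,0.002,0,0,0,0,0.7],[-0.0005,0.002,0,0,0,0,0.7],[-0.0003,0.001,0,0,0,0,0.7],[-0.0003,0.001,0,0,0,0,0.7],[0,0,0,0,0,0,0.7],[0,0,0,0,0,0,0.7]]'; python3 -m handwheel '[[-0.0003,0.001,0,0,0,0,0.7],[0,0,0,0,0,0,0.7],[0,0,0,0,0,0,0.7]]'
```

```text
clock: 16.68
eef_pos: [0.5599, 0.0429, 0.0606]
orientation: [[-0.97, 0.002, 0.245], [-0.245, -0.001, -0.97], [-0.001, -1.0, 0.001]]
contact_force: [0.3, -3.3, 5.5]
grip_width: 0.517
clock: 16.93
eef_pos: [0.5598, 0.0437, 0.0607]
orientation: [[-0.97, 0.002, 0.245], [-0.245, -0.001, -0.97], [-0.002, -1.0, 0.001]]
contact_force: [0.7, -4.0, 4.7]
grip_width: 0.511
```

```bash
python3 -m handwheel '[[-0.0002,0.001,0,0,0,0,0.7],[0,0,0,0,0,0,0.7],[0,0,0,0,0,0,0.7]]'; python3 -m handwheel '[[-0.0003,0.001,0,0,0,0,0.7],[0,0,0,0,0,0,0.7],[0,0,0,0,0,0,0.7]]';python3 -m handwheel '[[-0.0002,0.001,0,0,0,0,0.7],[0,0,0,0,0,0,0.7],[0,0,0,0,0,0,0.7]]'
```

```text
clock: 17.18
eef_pos: [0.5595, 0.0447, 0.0607]
orientation: [[-0.97, 0.002, 0.245], [-0.245, -0.001, -0.97], [-0.001, -1.0, 0.002]]
contact_force: [0.5, -3.5, 5.3]
grip_width: 0.514
clock: 17.43
eef_pos: [0.5592, 0.0457, 0.0607]
orientation: [[-0.97, 0.002, 0.245], [-0.245, -0.001, -0.97], [-0.002, -1.0, 0.001]]
contact_force: [0.6, -3.0, 4.5]
grip_width: 0.513
clock: 17.68
eef_pos: [0.5592, 0.046, 0.0607]
orientation: [[-0.97, 0.002, 0.245], [-0.245, -0.002, -0.97], [-0.002, -1.0, 0.002]]
contact_force: [-0.0, -3.9, 4.8]
grip_width: 0.511
```

```bash
python3 -m handwheel '[[-0.0003,0.001,0,0,0,0,0.7],[0,0,0,0,0,0,0.7],[0,0,0,0,0,0,0.7]]'; python3 -m handwheel '[[-0.0002,0.001,0,0,0,0,0.7],[0,0,0,0,0,0,0.7],[0,0,0,0,0,0,0.7]]'
```

```text
clock: 17.93
eef_pos: [0.5592, 0.0461, 0.0608]
orientation: [[-0.97, 0.002, 0.244], [-0.244, -0.003, -0.97], [-0.002, -1.0, 0.003]]
contact_force: [0.8, -7.0, 4.8]
grip_width: 0.512
clock: 18.18
eef_pos: [0.5592, 0.0463, 0.0608]
orientation: [[-0.97, 0.003, 0.244], [-0.244, -0.004, -0.97], [-0.002, -1.0, 0.004]]
contact_force: [1.9, -7.2, 5.5]
grip_width: 0.514
```

Side contact at plate y≈45.3 mm, as expected. Next, towards the back stop.

```bash
python3 -m handwheel '[[0.0015,0.0004,0,0,0,0,0.7],[0.0015,0.0004,0,0,0,0,0.7],[0.001,0.0002,0,0,0,0,0.7],[0.001,0.0003,0,0,0,0,0.7],[0,0,0,0,0,0,0.7],[0,0,0,0,0,0,0.7]]'; python3 -m handwheel '[[0.001,0.0002,0,0,0,0,0.7],[0,0,0,0,0,0,0.7],[0,0,0,0,0,0,0.7]]';python3 -m handwheel '[[0.001,0.0003,0,0,0,0,0.7],[0,0,0,0,0,0,0.7],[0,0,0,0,0,0,0.7]]'
```

```text
clock: 18.68
eef_pos: [0.5604, 0.0465, 0.0609]
orientation: [[-0.97, -0.005, 0.244], [-0.244, -0.007, -0.97], [0.007, -1.0, 0.005]]
contact_force: [-8.4, -10.1, 17.4]
grip_width: 0.516
clock: 18.93
eef_pos: [0.561, 0.0467, 0.061]
orientation: [[-0.97, -0.006, 0.244], [-0.244, -0.007, -0.97], [0.008, -1.0, 0.005]]
contact_force: [-9.4, -9.1, 19.0]
grip_width: 0.511
clock: 19.18
eef_pos: [0.5615, 0.0468, 0.0611]
orientation: [[-0.97, -0.007, 0.244], [-0.244, -0.007, -0.97], [0.009, -1.0, 0.005]]
contact_force: [-11.5, -10.3, 21.9]
grip_width: 0.518
```

Downward force is growing through friction, so I'll ease up on z and slightly on y before continuing.

```bash
python3 -m handwheel '[[0.0003,-0.001,0.001,0,0,0,0.7],[0,0,0.0007,0,0,0,0.7],[0,0,0,0,0,0,0.7],[0,0,0,0,0,0,0.7]]'; python3 -m handwheel '[[0.001,0.0002,0,0,0,0,0.7],[0,0,0,0,0,0,0.7],[0,0,0,0,0,0,0.7]]'
```

```text
clock: 19.52
eef_pos: [0.5632, 0.0472, 0.0614]
orientation: [[-0.97, -0.004, 0.244], [-0.244, -0.004, -0.97], [0.005, -1.0, 0.003]]
contact_force: [-3.4, -6.3, 6.4]
grip_width: 0.517
clock: 19.77
eef_pos: [0.5637, 0.0474, 0.0614]
orientation: [[-0.97, -0.005, 0.244], [-0.244, -0.005, -0.97], [0.006, -1.0, 0.003]]
contact_force: [-4.7, -7.1, 7.0]
grip_width: 0.515
```

```bash
python3 -m handwheel '[[0.001,0.0002,0,0,0,0,0.7],[0,0,0,0,0,0,0.7],[0,0,0,0,0,0,0.7]]'; python3 -m handwheel '[[0.001,0.0003,0.0002,0,0,0,0.7],[0,0,0,0,0,0,0.7],[0,0,0,0,0,0,0.7]]'; python3 pl.py n; python3 gap.py n 0.066
```

```text
clock: 20.02
eef_pos: [0.5646, 0.0476, 0.0615]
orientation: [[-0.97, -0.005, 0.244], [-0.244, -0.005, -0.97], [0.006, -1.0, 0.003]]
contact_force: [-5.6, -7.6, 7.8]
grip_width: 0.513
clock: 20.27
eef_pos: [0.5658, 0.0479, 0.0615]
orientation: [[-0.97, -0.005, 0.244], [-0.244, -0.005, -0.97], [0.006, -1.0, 0.003]]
contact_force: [-4.4, -6.1, 7.4]
grip_width: 0.516
[0.5657579  0.04786161 0.06152699] -75.85003193315215 0.5162204092074377
heel front ang 104.09 plate x,y 64.88 43.59
heel +y side ang 16.38 plate x,y 56.08 70.43
heel -y side ang 16.25 plate x,y 57.98 20.3
stop inner ang 104.09 plate x,y 65.27 -13.23
tcp plate 40.13034449073217 45.399666310980045
```

View pics/n.png

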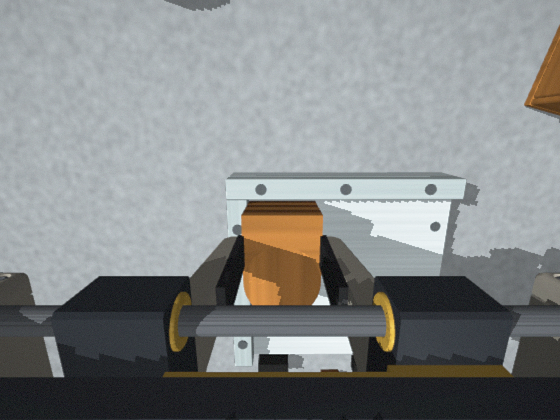

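Heel front is at plate x=64.9 against the stop's 65.3, and the side is at 70.4. Now pressing.

```bash
python3 -m handwheel '[[0.001,0.0002,0,0,0,0,0.7],[0,0,0,0,0,0,0.7],[0,0,0,0,0,0,0.7]]'; python3 -m handwheel '[[0.001,0.0003,0,0,0,0,0.7],[0,0,0,0,0,0,0.7],[0,0,0,0,0,0,0.7]]';python3 -m handwheel '[[0.001,0.0003,0,0,0,0,0.7],[0,0,0,0,0,0,0.7],[0,0,0,0,0,0,0.7]]'
```

```text
clock: 20.57
eef_pos: [0.5668, 0.0481, 0.0615]
orientation: [[-0.97, -0.005, 0.244], [-0.244, -0.005, -0.97], [0.006, -1.0, 0.003]]
contact_force: [-4.2, -6.9, 6.3]
grip_width: 0.511
clock: 20.82
eef_pos: [0.5677, 0.0483, 0.0615]
orientation: [[-0.97, -0.005, 0.244], [-0.244, -0.005, -0.97], [0.006, -1.0, 0.003]]
contact_force: [-3.5, -6.3, 6.4]
grip_width: 0.513
clock: 21.07
eef_pos: [0.5687, 0.0486, 0.0615]
orientation: [[-0.97, -0.005, 0.244], [-0.244, -0.005, -0.97], [0.006, -1.0, 0.003]]
contact_force: [-4.9, -6.8, 7.1]
grip_width: 0.513
```

```bash
python3 pl.py o; python3 gap.py o 0.066
python3 - <<'E'
import cv2
a=cv2.imread('pics/o.png')[160:320,200:480];cv2.imwrite('pics/o2.png',cv2.resize(a,None,fx=2.8,fy=2.8,interpolation=cv2.INTER_CUBIC))
E
```

```text
[0.56866261 0.04859936 0.06153245] -75.85282335705912 0.5125502812225381
heel front ang 104.08 plate x,y 67.88 44.63
heel +y side ang 16.02 plate x,y 59.27 70.42
heel -y side ang 16.25 plate x,y 60.97 20.3
stop inner ang 104.09 plate x,y 65.29 -22.29
tcp plate 43.12727608444336 45.40180539631583
```

View pics/o2.png

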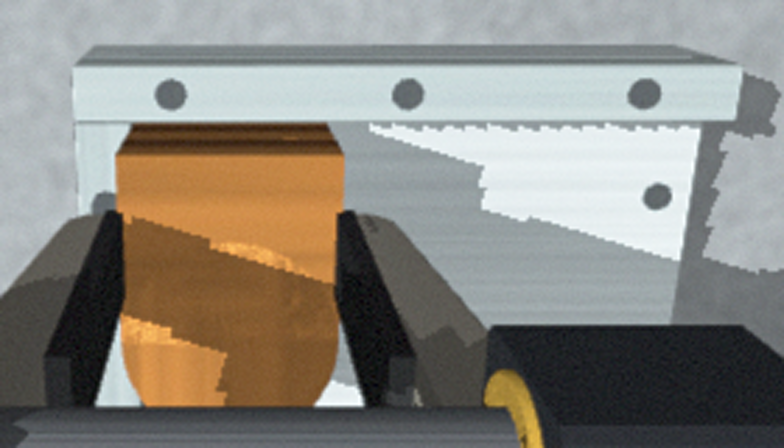

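Run:
```python
from h import *
z=np.load('pics/o.npz');s=dict(orientation=z['o'],eef_pos=z['e']);P=cloud('wrist',z['d'],s)*1000
a=np.radians(14.21);x=np.array([np.cos(a),np.sin(a)]);y=np.array([-x[1],x[0]]);c=np.array([538.,-6.])
for u in (265,280,295,350,380):
    print(u)
    for v in range(184,226,2):
        q=np.nanmedian(P[v,u-3:u+4],0);print(v,((q[:2]-c)@x).round(1),((q[:2]-c)@y).round(1),q[2].round(1),z['p'][v,u].tolist())
```

```text
265
184 79.7 57.0 34.5 [196, 210, 211]
186 78.3 57.0 34.4 [205, 219, 219]
188 76.7 57.1 34.2 [208, 223, 224]
190 75.3 57.1 33.9 [140, 152, 153]
192 74.0 57.1 34.9 [102, 110, 115]
194 72.7 57.4 35.1 [98, 106, 109]
196 71.3 57.1 35.0 [114, 124, 124]
198 69.6 57.1 34.4 [199, 211, 215]
200 68.1 57.2 34.1 [206, 220, 222]
202 66.7 57.2 34.2 [209, 225, 226]
204 65.3 57.2 34.4 [96, 72, 55]
206 65.5 56.9 40.8 [66, 47, 33]
208 65.7 56.5 47.1 [95, 68, 32]
210 65.6 56.3 52.5 [56, 33, 9]
212 66.0 55.9 58.2 [79, 50, 28]
214 66.1 55.7 63.2 [106, 72, 36]
216 65.8 55.5 65.9 [191, 129, 67]
218 64.5 55.5 66.4 [187, 129, 64]
220 63.2 55.6 66.1 [189, 126, 65]
222 62.1 55.6 67.0 [183, 123, 58]
224 60.6 55.6 66.3 [183, 124, 61]
280
184 79.6 46.4 33.7 [200, 216, 216]
186 78.1 46.4 33.8 [208, 220, 222]
188 76.9 46.4 34.2 [208, 220, 222]
190 75.3 46.4 34.3 [207, 220, 222]
192 74.0 46.5 34.2 [201, 218, 218]
194 72.7 46.5 34.7 [204, 219, 221]
196 70.9 46.4 34.2 [202, 216, 219]
198 69.5 46.5 34.2 [207, 219, 221]
200 68.2 46.5 34.8 [208, 221, 222]
202 66.7 46.5 34.4 [208, 225, 226]
204 64.9 46.5 33.7 [94, 71, 51]
[... 1846 characters left out ...]
 [203, 216, 218]
188 76.8 -23.9 34.3 [206, 220, 220]
190 75.2 -24.3 34.3 [202, 218, 219]
192 73.5 -24.9 34.3 [206, 219, 219]
194 72.2 -24.8 33.8 [199, 211, 214]
196 70.9 -24.7 34.4 [204, 217, 220]
198 69.5 -24.7 33.8 [203, 218, 219]
200 68.0 -24.9 34.6 [211, 223, 224]
202 66.2 -25.5 34.3 [201, 215, 218]
204 61.3 -30.4 20.8 [146, 154, 156]
206 59.8 -30.3 20.3 [229, 236, 239]
208 58.4 -30.2 20.6 [230, 238, 240]
210 56.8 -30.4 20.2 [234, 241, 242]
212 54.9 -30.8 20.1 [232, 240, 241]
214 53.5 -30.4 20.1 [227, 235, 237]
216 51.8 -30.8 20.2 [228, 235, 238]
218 50.1 -31.3 20.0 [232, 239, 242]
220 48.3 -31.6 19.8 [232, 238, 241]
222 46.8 -31.5 20.1 [230, 238, 239]
224 45.3 -31.6 20.3 [226, 234, 236]
```

```bash
cat > tilt.py <<'E'
from h import *
import sys
a=np.radians(14.21);x=np.array([np.cos(a),np.sin(a)]);y=np.array([-x[1],x[0]]);c=np.array([538.,-6.])
for t in sys.argv[1:]:
    z=np.load(f'pics/{t}.npz');s=dict(orientation=z['o'],eef_pos=z['e']);P=cloud('wrist',z['d'],s)*1000;p=z['p'].astype(int)
    sub=P[150:300,240:325].reshape(-1,3);col=p[150:300,240:325].reshape(-1,3)
    ok=(col[:,0]-col[:,2]>18)&(sub[:,2]>25)&~np.isnan(sub[:,0]);q=sub[ok];X=(q[:,:2]-c)@x;Y=(q[:,:2]-c)@y;Z=q[:,2]
    zt=np.percentile(Z,90)
    top=(abs(Z-zt)<3)&(X>20);A=np.c_[X[top],Y[top],np.ones(top.sum())];k=np.linalg.lstsq(A,Z[top],rcond=None)[0]
    xf=np.percentile(X,99);f=(Z<zt-3.5)&(Z>max(zt-31,36))&(X>xf-8)
    B=np.c_[Z[f],Y[f],np.ones(f.sum())];g=np.linalg.lstsq(B,X[f],rcond=None)[0]
    print(t,'top: z%.1f slope x %.2f deg y %.2f deg'%(zt,*np.degrees(k[:2])),'| face n%d lean %.2f deg yawerr %.2f deg x@34 %.2f x@66 %.2f'%(f.sum(),*np.degrees(g[:2]),g@[34,45,1],g@[66,45,1]), 'tcp',(z['e'][:2]*1000-c)@x)
E
python3 tilt.py k l n o
```

```text
k top: z47.0 slope x -0.09 deg y -0.01 deg | face n254 lean -0.44 deg yawerr 2.53 deg x@34 50.64 x@66 50.39 tcp 39.13125444581213
l top: z81.6 slope x -0.00 deg y -0.04 deg | face n798 lean -0.22 deg yawerr 0.21 deg x@34 56.48 x@66 56.36 tcp 32.98475078380926
n top: z68.4 slope x -2.10 deg y -0.40 deg | face n715 lean 1.67 deg yawerr 0.17 deg x@34 62.20 x@66 63.13 tcp 40.13034449073217
o top: z68.4 slope x -2.15 deg y -0.33 deg | face n726 lean 1.44 deg yawerr 0.11 deg x@34 65.22 x@66 66.03 tcp 43.12727608444336
```

The block pitched about 2° forward from friction while sliding: the top surface slopes 2.1°, though the top was flat when I first carried it. I'll back off, lift slightly, level it and approach without dragging.

```bash
python3 -m handwheel '[[-0.001,0,0.001,0,0,0,0.7],[-0.0025,-0.0025,0.002,0,0,0,0.7],[0,0,0.002,0,0,0,0.7],[0,0,0,0.5,-2.0,0,0.7],[0,0,0,0,0,0,0.7],[0,0,0,0,0,0,0.7]]'; python3 pl.py q; python3 tilt.py q
```

```text
clock: 21.62
eef_pos: [0.5668, 0.0481, 0.0668]
orientation: [[-0.969, 0.033, 0.245], [-0.245, 0.007, -0.97], [-0.034, -0.999, 0.001]]
contact_force: [-0.2, -5.1, -1.2]
grip_width: 0.51
[0.56676015 0.04811814 0.06675087] -75.81879556785896 0.5102283847559312
q top: z73.0 slope x 1.29 deg y -0.35 deg | face n758 lean -1.42 deg yawerr 0.17 deg x@34 65.22 x@66 64.42 tcp 41.164900295924404
```

```bash
python3 -m handwheel '[[0.0005,-0.002,0,0,0,0,0.7],[-0.0015,-0.0004,0,-0.32,1.25,0,0.7],[0,0,0,0,0,0,0.7],[0,0,0,0,0,0,0.7],[0,0,0,0,0,0,0.7]]'; python3 pl.py r; python3 tilt.py r
```

```text
clock: 22.08
eef_pos: [0.5667, 0.0478, 0.067]
orientation: [[-0.969, 0.014, 0.246], [-0.246, 0.004, -0.969], [-0.014, -1.0, -0.001]]
contact_force: [1.0, -1.3, -1.7]
grip_width: 0.514
[0.56670583 0.04780337 0.06698284] -75.77101103477139 0.5140977306444824
r top: z73.2 slope x 0.73 deg y -0.12 deg | face n792 lean -0.99 deg yawerr 0.21 deg x@34 64.89 x@66 64.34 tcp 41.034972262108276
```

```bash
python3 -m handwheel '[[-0.001,-0.0002,0,-0.17,0.68,0,0.7],[0,0,0,0,0,0,0.7],[0,0,0,0,0,0,0.7],[0,0,0,0,0,0,0.7]]'; python3 pl.py t; python3 tilt.py t
```

```text
clock: 22.47
eef_pos: [0.5653, 0.0472, 0.0668]
orientation: [[-0.969, 0.001, 0.246], [-0.246, 0.001, -0.969], [-0.001, -1.0, -0.0]]
contact_force: [0.8, -0.7, -0.7]
grip_width: 0.513
[0.56526396 0.04724216 0.06684896] -75.78250957806979 0.5130606645847623
t top: z73.1 slope x 0.13 deg y -0.11 deg | face n792 lean -0.26 deg yawerr 0.32 deg x@34 62.96 x@66 62.81 tcp 39.49945300987956
```

Level now. I'll lower to just above the plate, touch both stops and then add down-force.

```bash
python3 -m handwheel '[[0,0,-0.003,0,0,0,0.7],[0,0,-0.0025,0,0,0,0.7],[0,0,0,0,0,0,0.7],[0,0,0,0,0,0,0.7],[0,0,0,0,0,0,0.7]]'; python3 -m handwheel '[[0.001,0.0003,0,0,0,0,0.7],[0.0005,0.0001,0,0,0,0,0.7],[0,0,0,0,0,0,0.7],[0,0,0,0,0,0,0.7]]';python3 -m handwheel '[[0.001,0.0003,0,0,0,0,0.7],[0,0,0,0,0,0,0.7],[0,0,0,0,0,0,0.7]]'
```

```text
clock: 22.93
eef_pos: [0.5652, 0.0468, 0.0613]
orientation: [[-0.969, 0.001, 0.245], [-0.245, 0.0, -0.969], [-0.001, -1.0, 0.0]]
contact_force: [0.2, 0.2, -1.0]
grip_width: 0.511
clock: 23.27
eef_pos: [0.567, 0.0473, 0.0615]
orientation: [[-0.969, 0.001, 0.245], [-0.245, 0.0, -0.969], [-0.001, -1.0, 0.0]]
contact_force: [-0.2, -0.3, -1.3]
grip_width: 0.514
clock: 23.52
eef_pos: [0.5679, 0.0475, 0.0614]
orientation: [[-0.969, 0.001, 0.245], [-0.245, 0.0, -0.969], [-0.001, -1.0, 0.0]]
contact_force: [-0.6, -0.4, -0.9]
grip_width: 0.513
```

```bash
python3 -m handwheel '[[0.0007,0.0007,0,0,0,0,0.7],[0,0,0,0,0,0,0.7],[0,0,0,0,0,0,0.7]]'; python3 -m handwheel '[[0.0007,0.0007,0,0,0,0,0.7],[0,0,0,0,0,0,0.7],[0,0,0,0,0,0,0.7]]';python3 -m handwheel '[[0.0005,0.0006,-0.0008,0,0,0,0.7],[0,0,0,0,0,0,0.7],[0,0,0,0,0,0,0.7]]'
```

```text
clock: 23.77
eef_pos: [0.5682, 0.048, 0.0612]
orientation: [[-0.969, 0.0, 0.245], [-0.245, -0.0, -0.969], [-0.0, -1.0, 0.0]]
contact_force: [-1.3, -1.2, -0.6]
grip_width: 0.514
clock: 24.02
eef_pos: [0.5686, 0.0483, 0.0612]
orientation: [[-0.969, -0.0, 0.245], [-0.245, -0.001, -0.969], [0.001, -1.0, 0.001]]
contact_force: [-3.3, -1.4, 0.9]
grip_width: 0.515
clock: 24.27
eef_pos: [0.5686, 0.0483, 0.0611]
orientation: [[-0.97, -0.001, 0.245], [-0.245, -0.002, -0.97], [0.002, -1.0, 0.001]]
contact_force: [-6.9, -4.3, 8.4]
grip_width: 0.517
```

```bash
python3 -m handwheel '[[-0.0003,0.001,-0.0003,0,0,0,0.7],[0,0,0,0,0,0,0.7],[0,0,0,0,0,0,0.7]]'; python3 -m handwheel '[[0,0.0015,-0.0003,0,0,0,0.7],[0,0,0,0,0,0,0.7],[0,0,0,0,0,0,0.7]]';python3 pl.py u; python3 tilt.py u
```

```text
clock: 24.52
eef_pos: [0.5686, 0.0484, 0.0611]
orientation: [[-0.97, -0.001, 0.244], [-0.244, -0.003, -0.97], [0.002, -1.0, 0.003]]
contact_force: [-6.8, -5.9, 10.8]
grip_width: 0.515
clock: 24.77
eef_pos: [0.5686, 0.0485, 0.061]
orientation: [[-0.97, -0.001, 0.244], [-0.244, -0.005, -0.97], [0.002, -1.0, 0.004]]
contact_force: [-6.7, -8.3, 12.3]
grip_width: 0.514
[0.56863581 0.04852697 0.06103301] -75.88342616768932 0.5142127554120471
u top: z67.7 slope x -1.30 deg y -0.26 deg | face n754 lean 1.32 deg yawerr 0.24 deg x@34 65.48 x@66 66.21 tcp 43.08352930159637
```

The block pitched about 1.3° forward in the pads under the push. I'll pitch the tool back a little to level it while it stays pressed.

```bash
python3 -m handwheel '[[0,0,0,0.15,-0.6,0,0.7],[0,0,0,0.15,-0.6,0,0.7],[0,0,0,0,0,0,0.7],[0,0,0,0,0,0,0.7]]' 60;python3 pl.py v; python3 tilt.py v
```

```text
clock: 25.15
eef_pos: [0.5685, 0.0485, 0.061]
orientation: [[-0.97, 0.02, 0.244], [-0.244, 0.001, -0.97], [-0.019, -1.0, 0.004]]
contact_force: [-7.6, -8.3, 12.9]
grip_width: 0.515
[0.56854463 0.04854399 0.06097407] -75.89326374987874 0.5148647284433613
v top: z67.5 slope x -0.99 deg y -0.32 deg | face n698 lean 1.01 deg yawerr 0.23 deg x@34 65.45 x@66 66.02 tcp 42.99931141345581
```

```bash
cat > tilt2.py <<'E'
from h import *
import sys
a=np.radians(14.21);x=np.array([np.cos(a),np.sin(a)]);y=np.array([-x[1],x[0]]);c=np.array([538.,-6.])
for t in sys.argv[1:]:
    z=np.load(f'pics/{t}.npz');s=dict(orientation=z['o'],eef_pos=z['e']);P=cloud('wrist',z['d'],s)*1000
    q=P.reshape(-1,3);q=q[~np.isnan(q[:,0])];X=(q[:,:2]-c)@x;Y=(q[:,:2]-c)@y;Z=q[:,2];e=s['eef_pos'];h=e[2]*1000+5.3
    ex=(e[:2]*1000-c)@x;ey=(e[:2]*1000-c)@y
    def pl(m):
        A=np.c_[X[m]-X[m].mean(),Y[m]-Y[m].mean(),np.ones(m.sum())];k=np.linalg.lstsq(A,Z[m],rcond=None)[0];r=Z[m]-A@k;return 'n%d z%.2f sx %.2f sy %.2f sd %.2f X[%.0f %.0f]'%(m.sum(),k[2],*np.degrees(k[:2]),r.std(),X[m].min(),X[m].max())
    print(t,'HEEL',pl((abs(Z-h)<4)&(X>ex-15)&(X<ex+20)&(abs(Y-ey)<20)))
    print('  PLATE',pl((abs(Z-20)<4)&(X>-10)&(X<58)&(Y<-0)&(Y>-80)),' STOP',pl((abs(Z-34)<3)&(X>67)&(X<78)&(Y>-60)&(Y<70)),' BENCH',pl((abs(Z)<6)&(X>100)&(X<160)))
E
python3 tilt2.py l t u v
```

```text
l HEEL n3326 z80.89 sx 0.16 sy -0.02 sd 0.60 X[18 53]
  PLATE n6438 z20.21 sx 0.09 sy 0.03 sd 0.63 X[-10 58]  STOP n2599 z34.35 sx 0.11 sy 0.06 sd 0.70 X[67 78]  BENCH n42119 z0.43 sx 0.14 sy -0.00 sd 0.82 X[100 160]
t HEEL n3336 z72.35 sx 0.31 sy -0.01 sd 0.60 X[25 59]
  PLATE n6443 z20.22 sx 0.10 sy 0.04 sd 0.62 X[-6 58]  STOP n2669 z34.36 sx 0.31 sy 0.07 sd 0.68 X[67 78]  BENCH n43433 z0.42 sx 0.13 sy 0.01 sd 0.76 X[100 160]
u HEEL n3355 z66.64 sx -1.27 sy -0.16 sd 0.61 X[28 63]
  PLATE n6046 z20.18 sx 0.11 sy 0.04 sd 0.61 X[-0 58]  STOP n2752 z34.33 sx 0.71 sy 0.04 sd 0.68 X[67 78]  BENCH n44737 z0.38 sx 0.12 sy 0.01 sd 0.75 X[100 160]
v HEEL n3386 z66.57 sx -0.96 sy -0.28 sd 0.61 X[28 63]
  PLATE n5956 z20.18 sx 0.05 sy -0.00 sd 0.62 X[2 58]  STOP n2791 z34.31 sx 0.27 sy 0.01 sd 0.67 X[67 78]  BENCH n44070 z0.37 sx 0.13 sy 0.01 sd 0.75 X[100 160]
```

```bash
python3 -m handwheel '[[-0.0005,-0.003,0,0,0,0,0.7],[-0.0015,-0.0005,0,0,0,0,0.7],[0,0,0,0,0,0,0.7],[0,0,0,0,0,0,0.7]]' 60;python3 pl.py w; python3 tilt2.py w |grep HEEL
```

```text
clock: 25.53
eef_pos: [0.5679, 0.0481, 0.0607]
orientation: [[-0.969, 0.023, 0.245], [-0.245, 0.005, -0.969], [-0.023, -1.0, 0.001]]
contact_force: [-3.9, -3.4, 7.2]
grip_width: 0.511
[0.5679272  0.0481023  0.06069387] -75.81197498019273 0.510555080286068
w HEEL n3359 z66.30 sx 0.14 sy -0.03 sd 0.61 X[27 62]
```

Flat on the plate now, slope within 0.1° of baseline. I'll press both ways in small steps, with enough down-force to keep it flat.

```bash
python3 -m handwheel '[[0,0,-0.0006,0.1,-0.4,0,0.7],[0.0007,0.0002,0,0,0,0,0.7],[0,0,0,0,0,0,0.7],[0,0,0,0,0,0,0.7]]' 60;python3 pl.py x1; python3 tilt2.py x1 |grep HEEL
python3 -m handwheel '[[-0.0003,0.001,-0.0004,0,0,0,0.7],[0,0,0,0,0,0,0.7],[0,0,0,0,0,0,0.7]]' 60;python3 pl.py x2; python3 tilt2.py x2 |grep HEEL;  python3 tilt.py x2
```

```text
clock: 25.92
eef_pos: [0.568, 0.0481, 0.0606]
orientation: [[-0.969, 0.029, 0.245], [-0.245, 0.006, -0.97], [-0.029, -1.0, 0.001]]
contact_force: [-6.7, -4.0, 13.2]
grip_width: 0.518
[0.56799621 0.04809432 0.06056766] -75.81660518905063 0.5178444753799974
x1 HEEL n3383 z66.26 sx 0.01 sy 0.10 sd 0.60 X[27 62]
clock: 26.22
eef_pos: [0.568, 0.0482, 0.0606]
orientation: [[-0.969, 0.029, 0.245], [-0.245, 0.005, -0.97], [-0.029, -1.0, 0.003]]
contact_force: [-7.0, -5.5, 16.0]
grip_width: 0.515
[0.56802638 0.0481968  0.06055942] -75.83960366424247 0.5154816380527623
x2 HEEL n3386 z66.27 sx 0.00 sy -0.07 sd 0.60 X[27 62]
x2 top: z67.0 slope x -0.10 deg y -0.09 deg | face n710 lean 0.02 deg yawerr 0.22 deg x@34 65.39 x@66 65.41 tcp 42.411690017214234
```

```bash
python3 -m handwheel '[[0.001,0.0002,0,0.05,-0.2,0,0.7],[-0.0002,0.001,0,0,0,0,0.7],[0,0,0,0,0,0,0.7],[0,0,0,0,0,0,0.7]]' 60;python3 pl.py x3; python3 tilt2.py x3 |grep HEEL
python3 -m handwheel '[[0.001,0.0002,0,0.05,-0.2,0,0.7],[-0.0002,0.001,0,0,0,0,0.7],[0,0,0,0,0,0,0.7],[0,0,0,0,0,0,0.7]]' 60;python3 pl.py x4; python3 tilt2.py x4 |grep HEEL;  python3 tilt.py x4
```

```text
clock: 26.6
eef_pos: [0.5682, 0.0483, 0.0606]
orientation: [[-0.969, 0.031, 0.244], [-0.244, 0.004, -0.97], [-0.031, -1.0, 0.004]]
contact_force: [-8.3, -7.5, 18.9]
grip_width: 0.516
[0.56818433 0.04829286 0.06059059] -75.87462650593407 0.5161894369066273
x3 HEEL n3397 z66.31 sx -0.12 sy -0.08 sd 0.61 X[28 63]
clock: 26.98
eef_pos: [0.5682, 0.0484, 0.0606]
orientation: [[-0.969, 0.033, 0.244], [-0.244, 0.003, -0.97], [-0.033, -0.999, 0.005]]
contact_force: [-12.0, -8.7, 22.3]
grip_width: 0.516
[0.56822992 0.04838685 0.06055186] -75.90366966967119 0.5156774825371173
x4 HEEL n3398 z66.30 sx -0.10 sy -0.24 sd 0.61 X[28 63]
x4 top: z67.1 slope x -0.17 deg y -0.23 deg | face n722 lean 0.18 deg yawerr 0.26 deg x@34 65.45 x@66 65.55 tcp 42.65566024907099
```

```bash
python3 -m handwheel '[[0,0,0.0008,0,0,0,0.7],[-0.0003,0.0012,0,0.25,0.06,0,0.7],[-0.0003,0.0012,0,0.1,0,0,0.7],[0,0,0,0,0,0,0.7],[0,0,0,0,0,0,0.7]]' 60;python3 pl.py x5; python3 tilt2.py x5 |grep HEEL;  python3 tilt.py x5
```

```text
clock: 27.45
eef_pos: [0.5682, 0.0484, 0.0607]
orientation: [[-0.97, 0.032, 0.242], [-0.242, 0.007, -0.97], [-0.033, -0.999, 0.001]]
contact_force: [-7.9, -14.2, 15.3]
grip_width: 0.515
[0.56818866 0.04844541 0.06066165] -75.97406815468692 0.5149369179997064
x5 HEEL n3392 z66.34 sx -0.11 sy -0.24 sd 0.61 X[28 63]
x5 top: z67.1 slope x -0.26 deg y -0.27 deg | face n707 lean 0.19 deg yawerr 0.26 deg x@34 65.44 x@66 65.55 tcp 42.630036566513525
```

```bash
python3 -m handwheel '[[0,0,0.0007,0,0,0,0.7],[0.0008,0.0002,0,0.1,-0.4,0,0.7],[0,0,0,0,0,0,0.7],[0,0,0,0,0,0,0.7],[0,0,0,0,0,0,0.7]]' 60;python3 pl.py x6; python3 tilt2.py x6 |grep HEEL;  python3 tilt.py x6
```

```text
clock: 27.92
eef_pos: [0.5683, 0.0485, 0.0608]
orientation: [[-0.969, 0.038, 0.242], [-0.242, 0.009, -0.97], [-0.039, -0.999, 0.001]]
contact_force: [-7.2, -14.4, 12.5]
grip_width: 0.516
[0.56825148 0.04854382 0.06076187] -75.96990991568616 0.5158777722318543
x6 HEEL n3399 z66.40 sx -0.15 sy -0.34 sd 0.61 X[28 63]
x6 top: z67.2 slope x -0.22 deg y -0.28 deg | face n669 lean 0.17 deg yawerr 0.24 deg x@34 65.50 x@66 65.59 tcp 42.71508884072481
```

```bash
python3 -m handwheel '[[0,0,-0.0003,0.5,0.1,0,0.7],[0.001,0.0003,0,0.15,-0.6,0,0.7],[0,0,0,0,0,0,0.7],[0,0,0,0,0,0,0.7],[0,0,0,0,0,0,0.7]]' 60;python3 pl.py x7; python3 tilt2.py x7 |grep HEEL;  python3 tilt.py x7
```

```text
clock: 28.38
eef_pos: [0.5684, 0.0484, 0.0607]
orientation: [[-0.969, 0.045, 0.242], [-0.242, 0.019, -0.97], [-0.048, -0.999, -0.008]]
contact_force: [-10.3, -15.2, 17.2]
grip_width: 0.512
[0.56842599 0.04835633 0.06065553] -75.9672803201017 0.5123041799830964
x7 HEEL n3410 z66.34 sx -0.24 sy 0.02 sd 0.62 X[28 63]
x7 top: z67.1 slope x -0.27 deg y -0.04 deg | face n657 lean 0.27 deg yawerr 0.24 deg x@34 65.48 x@66 65.62 tcp 42.83824031025696
```

```bash
python3 -m handwheel '[[-0.0005,-0.0001,0,0.2,-0.8,0,0.7],[0,0,0,0,0,0,0.7],[0,0,0,0,0,0,0.7],[0,0,0,0,0,0,0.7],[0,0,0,0,0,0,0.7]]' 60;python3 pl.py x8; python3 tilt2.py x8 ;  python3 tilt.py x8
python3 - <<'E'
import cv2,numpy as np
from plant import vision
a=cv2.imread('pics/x8.png')[160:320,200:480]
p,d=vision.capture('scene');b=p[150:310,160:440,::-1]
cv2.imwrite('pics/x8b.png',np.vstack([cv2.resize(k,(500,286),interpolation=cv2.INTER_CUBIC) for k in(a,b)]))
p,d=vision.capture('top');cv2.imwrite('pics/x8t.png',cv2.resize(p[70:290,120:420,::-1],None,fx=2.4,fy=2.4))
E
```

```text
clock: 28.85
eef_pos: [0.5683, 0.0483, 0.0606]
orientation: [[-0.968, 0.06, 0.242], [-0.242, 0.023, -0.97], [-0.063, -0.998, -0.008]]
contact_force: [-10.1, -16.0, 15.1]
grip_width: 0.515
[0.56834571 0.04831157 0.06063444] -75.96554466793918 0.5148684796597639
x8 HEEL n3420 z66.31 sx -0.01 sy -0.01 sd 0.61 X[28 63]
  PLATE n5864 z20.21 sx 0.08 sy 0.03 sd 0.64 X[4 58]  STOP n2809 z34.38 sx -0.18 sy 0.05 sd 0.69 X[67 78]  BENCH n42933 z0.41 sx 0.14 sy 0.01 sd 0.75 X[100 160]
x8 top: z67.1 slope x -0.03 deg y -0.07 deg | face n615 lean 0.02 deg yawerr 0.22 deg x@34 65.47 x@66 65.47 tcp 42.74942623787778
```

View pics/x8b.png

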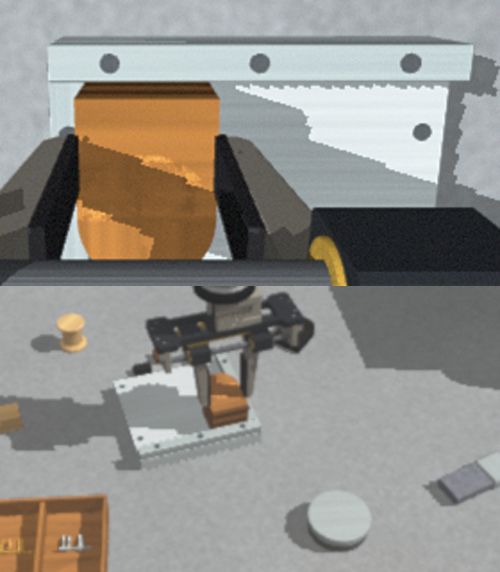

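View pics/x8t.png

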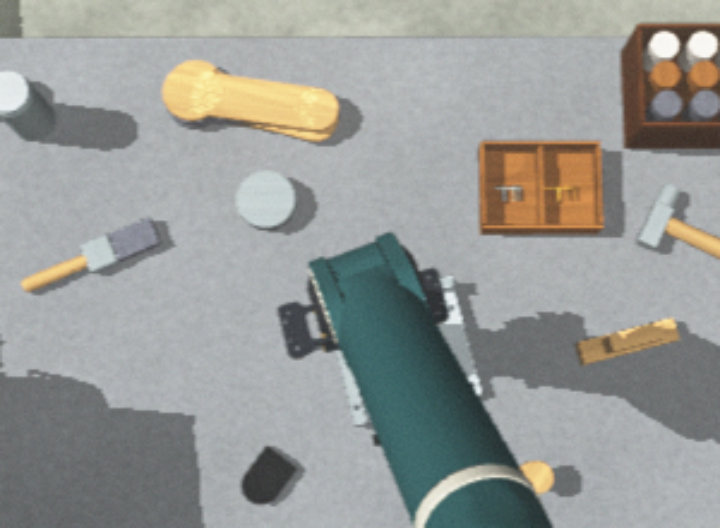

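The heel block stands level in the corner: slopes about 0.0°, front face lean 0.02° at x≈65.4 mm. The scraper stands on the bench to the right, at about (630,340), clear of the plate. I'll hold briefly, confirm the forces and sign off.

```bash
python3 -m handwheel '[[0,0,0,0,0,0,0.7],[0,0,0,0,0,0,0.7],[0,0,0,0,0,0,0.7],[0,0,0,0,0,0,0.7],[0,0,0,0,0,0,0.7],[0,0,0,0,0,0,0.7]]' 60 && python3 -c "
from plant import workorder
print(workorder.sign_off())"
```

```text
clock: 29.5
eef_pos: [0.5683, 0.0484, 0.0606]
orientation: [[-0.968, 0.06, 0.243], [-0.242, 0.023, -0.97], [-0.063, -0.998, -0.008]]
contact_force: [-10.9, -15.1, 16.0]
grip_width: 0.514
the job is handed in; nothing more can be done
None
```

The job is done and handed in at 29.5 s of the 72 s allowed. I swept the three offcuts off the plate's open near edge with the scraper held by its grip, and set the scraper back on its original spot on the bench. I then pressed the heel block into the corner and was still holding it there at hand-in.

**Last checks:**
- **Heel block fit:** it stands level, within 0.2° of the plate. The front face is within about 0.2 mm of the back stop. I measured the side at 70.4 mm, against a nominal 70 mm, when it first met the side stop; I did not re-measure that face at the end.
- **Press:** about 14 N towards the back stop, 12 N towards the side stop and 16 N down, at the full 60 N grip. Some of the sideways push is taken by friction on the plate, so the force on each stop is somewhat less.
- **Bench:** before I placed the heel block, the plate was empty and the three offcuts lay on the bench in front of it. In the last pictures the scraper was clear of the plate and the bystanders in view looked undisturbed, but the brush was outside those crops. The arm hid the offcuts in the last top view.

**What went wrong on the way:** during the first press, friction tipped the heel block about 2° forward in the pads. I backed off, levelled it and pressed again. The tool ended tilted back about 3.5° to keep the block flat.

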